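# Load the kiln setter with tiles and tea caddies

### The arm

A 7-joint arm with a two-finger parallel gripper is mounted at the origin on the work surface. World frame = base frame: x ahead of the robot, y to its left, z up, the work surface at z = 0. Lengths are in mm, angles in rad, forces in N, time in s.
With the tool pointing down it reaches from about 425 to 875 mm from the base axis. Payload 4.7 kg.
Tool frame: the origin (TCP) lies on the centre line of the jaws, within the pads' length; the fingertips stand 14 mm ahead of it and the grasp point (between the pads) lies 5 mm behind it; z points along the fingers, y is the line along which they close (so a half turn about z gives the same grasp; the last joint's range is limited). The gripper opens to 85 mm and grips with 20 to 120 N. Pads are 22 mm wide; open, the fingers measure 114 mm over their backs; the gripper's body (76 mm by 85 mm) begins 54 mm behind the grasp point. The pads swing forward as they close: fully open they stand 13 mm farther back than shut.
Start: joints at [1.132, 0.321, -0.07, 1.45, 0.023, 1.371, -0.057], TCP at [284.349, -584.524, 245.349] pointing down, gripper open.
Joint ranges: [-2.86, 2.86], [-0.3, 2.09], [-1.38, 1.24], [0.06, 2.45], [-1.56, 4.7], [0.09, 2.05], [-2.69, 2.69]. Speed limits (rad/s): [2.57, 2.57, 3.14, 3.14, 3.14, 3.14, 3.14].

### API

Orientations are given as a unit quaternion [w, x, y, z].
In Python, from plant import read_state, get_image, camera_info, finish_job gives the robot as it stands.
- The arm moves only by the tool send_rows, never from a script. Its argument "increments" is text: rows parted by semicolons, each of 7 numbers parted by spaces: the opening, from -1 (shut) to 1 (fully open), then the shift along the tool's x, y, z in cm, then the turn, a rotation vector about the tool's x, y, z in rad. In form: gripper dx dy dz rx ry rz; .... A call has 1 to 5 rows; each row is the pose to reach, as a shift and turn from the pose commanded when the call began, along the tool's axes at that moment; what a row does not reach only later rows make up. A row lasts 1/10 s, in which the tool goes at most 50 mm and 8.59 degrees, less where a joint would pass 70% of its speed; a pose out of reach is approached as far as the arm can. A call with a gripper value outside its range is refused whole. The fingers move at their own pace and stop on an object; "force" is the grip in N (left out, the last holds). Time passes only in rows, so rows that repeat a pose let the fingers close. It gives the time, the measured TCP pose, the force, the opening and the grip force at its end, in the units of the state.
- read_state(): the state, without advancing time (a new reading comes with each control period).
- get_image(name): name is "scene" or "top"; returns (picture, depth): 400x640x3 uint8, blue, green, red; 400x640 float32, mm along the optical axis (not along the pixel's ray), 0 where there is no reading.
- camera_info(name): a dict with "mtx" (3x3 intrinsics, pixels), "pose" (4x4, takes a point from camera to world coordinates). Camera axes: x right, y down, z forward; pixel columns grow to the right and rows downward; lengths in mm; the calibration is good to about 2 mm. A picture is of the moment at which its call begins. camera_info takes no time and is no camera call.
- finish_job(): hands the job in; it is judged then, once.
The state is a dict: "time": time; "joint_pos": joint angles; "qd": joint speeds; "joint_efforts": joint torques, N m; "position": TCP position; "tool_rot": TCP orientation; "wrist_force": force on the tool from outside, world axes, zero at the start; "moment": the same for the moment, N m; "opening": opening from 0.0 (shut) to 1.0 (fully open); "gripper_force": force on a finger pad.
Only numpy, scipy, OpenCV 4.12 (cv2) and the standard library are available. Lean on these libraries where they do the work, as an engineer would, in place of code of your own. Each camera call takes 0.05 s, during which the arm holds its last target. There are 200 camera calls.

### The job

Load the pale kiln setter for firing: with the steel lifter, slide under each raw clay tile on the drying rack and lay it squarely across a free pair of battens on the setter, never touching a tile with the gripper, then lay the lifter back lengthwise on the middle of its rubber mat. Stand all the tea caddies upright on the grey discs behind the tiles, one to a disc, in an unbroken row that starts at the fence. Leave the wooden rib and the scraper where they lie.

Things in the scene. Friction and masses are not known exactly. Their poses are not given: they have to be found in the camera images.
- setter: Kiln setter, fixed, on the robot's left: pale slab 12 mm thick. Its x points away from the robot, y left, z up; origin on the table plane under the middle of its two tile bays; slab spans x -60..145, y +-153 mm. Two batten bays in front; behind them a flat strip with four grey discs and, at its left (+y) end, an upright plaster fence 75 long, 12 thick, 45 mm high (inner face at y = 141).
- setter_bay0 (a point): Middle of the left setter bay at the top of its battens (28 mm above the table); axes as the setter. A bay is two plaster battens along x: 100 long, 12 wide, 16 mm high, 80 mm clear between them. A tile lying right has its origin here and its x along this x, either way round.
- setter_bay1 (a point): Same for the right setter bay, 132 mm to the right of the left one.
- place0 (a point): Caddy place next to the fence: centre of the grey disc on the setter's top (12 mm above the table), 92 mm behind the bays' middle, 99 mm left of the setter's middle line; axes as the setter.
- place1 (a point): Second caddy place, 66 mm to the right (-y of the setter) of the first.
- place2 (a point): Third caddy place, 66 mm further.
- place3 (a point): Fourth caddy place, 66 mm further.
- rack: Drying rack, fixed, on the robot's right: plywood board 140 x 260 x 10 mm with two bays of wooden battens on it, bays and battens sized and spaced as on the setter. Origin on the table under its middle; x points away from the robot, along the battens; y left.
- rack_bay0 (a point): Middle of the left rack bay, at the top of its battens (26 mm above the table); axes as the rack.
- rack_bay1 (a point): Same for the right rack bay.
- mat: Black rubber mat 220 x 85 mm, 3 mm thick, fixed on the table between rack and setter; origin under its centre, x along its length away from the robot.
- lifter: Flat steel lifter (spatula), 190 mm long, 0.28 kg. Origin on the plate's underside, midway along. Plate 3 mm thick: bare blade 60 mm wide from x = 0 to +95 mm (tip); rear 45 mm wide from 0 to -95 mm, with two 10 mm square posts at x = -12 and -82 mm that carry the wooden handle. Slides under a tile between its battens.
- lifter_grip (a point): Middle of the lifter's handle, a bar along x 90 mm long, 20 mm wide (y), 24 mm high: 47 mm behind the lifter's origin and 60 mm above the plate's underside (bar from 48 to 72 mm); axes as the lifter.
- tile0: Raw clay tile, reddish brown, flat: 90 mm (x) by 104 mm (y), 10 mm thick, about 0.19 kg (varies), with a round ornament on top. Origin at the centre of its underside. Lies across the two battens of a rack bay. May be absent.
- tile1: Raw clay tile, reddish brown, flat: 90 mm (x) by 104 mm (y), 10 mm thick, about 0.19 kg (varies), with a round ornament on top. Origin at the centre of its underside. Lies across the two battens of a rack bay. May be absent.
- caddy0: Round reddish-brown tea caddy with a small knob: 60 mm in diameter, body 58 mm high (71 mm with the knob), about 0.16 kg. Origin at the centre of its underside, z up. Starts upright on the table between rack and setter, beyond the lifter. May be absent.
- caddy1: Round reddish-brown tea caddy with a small knob: 60 mm in diameter, body 58 mm high (71 mm with the knob), about 0.16 kg. Origin at the centre of its underside, z up. Starts upright on the table between rack and setter, beyond the lifter. May be absent.
- caddy2: Round reddish-brown tea caddy with a small knob: 60 mm in diameter, body 58 mm high (71 mm with the knob), about 0.16 kg. Origin at the centre of its underside, z up. Starts upright on the table between rack and setter, beyond the lifter. May be absent.
- caddy3: Round reddish-brown tea caddy with a small knob: 60 mm in diameter, body 58 mm high (71 mm with the knob), about 0.16 kg. Origin at the centre of its underside, z up. Starts upright on the table between rack and setter, beyond the lifter. May be absent.
- rib: Wooden rib, a flat strip 90 x 25 x 8 mm, left of the mat's far end. Origin near the middle of its underside. Leave it where it is.
- scraper: Hand scraper: steel blade, wooden handle, about 100 mm long, 12 mm high, right of the mat's far end. Origin near the middle of its underside. Leave it where it is.
Things that resemble listed ones, but are neither listed nor needed, are in the scene too. What is shaped like the caddy3 but purple is not meant. What is shaped like the caddy1 but green is not meant.

How it is judged:
By the outcome, as a careful person would: the job done as asked, in the order asked, and still so for the second after the job is handed in, with the robot touching nothing.
Of tile0, tile1 only 1 to 2 are there at a start; the rules pass over those that are not, and their reading is None.
Of caddy0, caddy1, caddy2, caddy3 only 3 to 4 are there at a start; the rules pass over those that are not, and their reading is None.
At some moment in a run one of caddy0, caddy1, caddy2, caddy3 may be knocked a few centimetres aside while the robot is not near it.
It also fails if it takes over 210 s, if anything falls off the work surface, if the arm or the gripper's body presses on something with over 40 N, if the wrist force passes 120 N, or if a joint passes its speed limit or range.

## Working session

There is one attempt and no reset: what is moved stays moved. The work goes in short steps, Python scripts to look and compute and a tool call to move; the robot and the scene stay as the last step left them, time stands still between calls to the robot, and variables do not carry over. Pictures are saved under pics/ and viewed, at most 14 in all, crops included, and the job is handed in when it is done.

Besides the shell and the picture viewer there is one more tool, called after "Call:" as name(argument=value, ...) on one line, values as JSON. send_rows: Moves the arm, as the interface text tells. Its arguments: {"type":"object","properties":{"increments":{"type":"string"},"force":{"type":"number"}},"required":["increments"]}

```bash
mkdir -p pics; ls; python3 - <<'E'
from plant import *
import cv2,numpy as np
np.set_printoptions(precision=4,suppress=True)
s=read_state()
print(s)
for n in("scene","top"):
    im,d=get_image(n); cv2.imwrite(f"pics/{n}0.png",im); np.save(f"pics/{n}0.npy",d)
    c=camera_info(n); print(n,c["mtx"],c["pose"])
E
```

```text
pics
{'time': 0.0, 'joint_pos': array([ 1.1321,  0.3218, -0.0701,  1.4517,  0.0226,  1.3708, -0.0569]), 'qd': array([-0.0004, -0.0005,  0.0006, -0.0003,  0.0017, -0.0005,  0.0008]), 'joint_efforts': array([  0.0001, -49.3585,  -0.3821, -31.4333,   0.013 ,   0.0115,
         0.    ]), 'position': array([ 284.1056, -584.0457,  244.2276]), 'tool_rot': array([-0.0009,  0.9745,  0.2245, -0.0003]), 'wrist_force': array([0.0297, 0.3947, 0.2675]), 'moment': array([ 0.017 , -0.0051, -0.0079]), 'gripper_force': 0.0, 'opening': 1.003013649323414}
scene [[451.9094   0.     322.4787]
 [  0.     451.9094 200.6385]
 [  0.       0.       1.    ]] [[   0.7494    0.4488   -0.4869 1242.765 ]
 [   0.6621   -0.5161    0.5433 -665.8016]
 [  -0.0074   -0.7295   -0.6839  957.3624]
 [   0.        0.        0.        1.    ]]
top [[506.8205   0.     313.9512]
 [  0.     506.8205 199.2746]
 [  0.       0.       1.    ]] [[  -0.0178   -0.9965    0.0813  520.0128]
 [  -0.9998    0.018     0.0016   38.0692]
 [  -0.003    -0.0812   -0.9967 1385.697 ]
 [   0.        0.        0.        1.    ]]
```

View pics/top0.png

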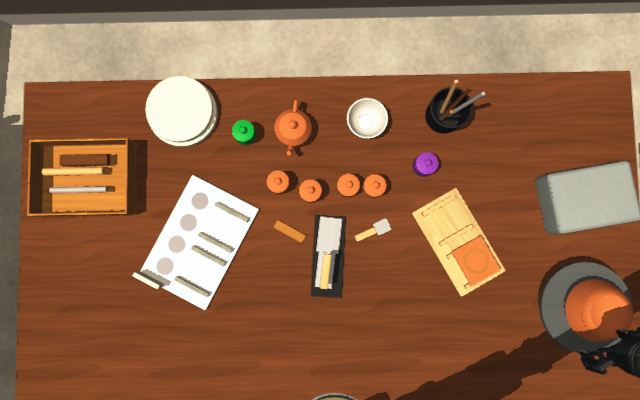

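View pics/scene0.png

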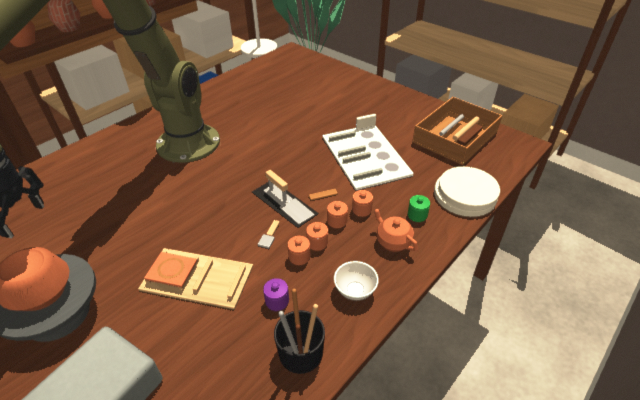

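Top view: there is one tile on the rack's right bay (476,260) and both setter bays are empty (200,242). Four caddies stand at (278,181), (310,190), (348,184) and (375,185), and the lifter is on the mat (328,255). The scene view agrees.

```bash
cat > h.py <<'E'
import numpy as np,cv2
from plant import *
from scipy.spatial.transform import Rotation as R
np.set_printoptions(precision=1,suppress=True)
def cloud(n,im=None,d=None):
    if im is None: im,d=get_image(n)
    c=camera_info(n);K=c["mtx"];T=c["pose"]
    v,u=np.mgrid[0:400,0:640]
    p=np.stack([(u-K[0,2])/K[0,0]*d,(v-K[1,2])/K[1,1]*d,d],-1)
    return im,p@T[:3,:3].T+T[:3,3]
def rays(n,px,z):
    c=camera_info(n);K=c["mtx"];T=c["pose"];px=np.atleast_2d(px).astype(float)
    r=np.c_[(px[:,0]-K[0,2])/K[0,0],(px[:,1]-K[1,2])/K[1,1],np.ones(len(px))]@T[:3,:3].T
    return T[:3,3]+r*((z-T[2,3])/r[:,2])[:,None]
def blobs(m,amin=60):
    m=cv2.morphologyEx(m.astype(np.uint8),cv2.MORPH_OPEN,np.ones((2,2),np.uint8))
    n,l,s,c=cv2.connectedComponentsWithStats(m)
    return [(l==i) for i in range(1,n) if s[i,4]>=amin]
def rect(n,m,z):
    """min-area rectangle of a mask cast on plane z -> centre, dims, angle(deg) of long side"""
    cs,_=cv2.findContours(m.astype(np.uint8),cv2.RETR_EXTERNAL,cv2.CHAIN_APPROX_NONE)
    P=rays(n,max(cs,key=cv2.contourArea)[:,0,:],z)[:,:2].astype(np.float32)
    (c,(w,h),a)=cv2.minAreaRect(P)
    if w<h:w,h,a=h,w,a+90
    return np.array(c),w,h,(a+90)%180-90
E
python3 - <<'E'
from h import *
for n in("scene","top"):
    im=cv2.imread(f"pics/{n}0.png");d=np.load(f"pics/{n}0.npy");_,p=cloud(n,im,d)
    hsv=cv2.cvtColor(im,cv2.COLOR_BGR2HSV);H,S,V=[hsv[...,i].astype(int) for i in range(3)]
    x,y,z=p[...,0],p[...,1],p[...,2]
    tab=(x>350)&(x<800)&(y>-520)&(y<560)
    pl=tab&(d>0)&(S<60); 
    print(n,"table z",np.median(z[tab&(z<6)]),np.std(z[tab&(abs(z)<6)]))
    org=(H<14)&(S>170)&(V>150)&tab
    for b in blobs(org&(z>20),40):
        q=p[b];print(" orange",b.sum(),q[:,2].min(),q[:,2].max(),q.mean(0),end=" ")
        t=b&(z>53)&(z<61)
        if t.sum()>20:
            print("disc",cv2.minEnclosingCircle(p[t][:,:2].astype(np.float32)))
        else: print(rect(n,b&(z>32),36))
    wh=(S<50)&(V>170)&tab
    for b in blobs(wh,800):print(" white",b.sum(),np.median(z[b]),rect(n,b&(z<17),12))
    ye=(H>12)&(H<28)&(S>60)&(V>170)&tab
    for b in blobs(ye|(org&(y<-300)),600):print(" wood",b.sum(),np.median(z[b]),rect(n,b,10))
    bk=(V<50)&tab&(abs(y)<150)&(x<700)
    for b in blobs(bk,200):print(" black",b.sum(),np.median(z[b]),rect(n,b,3))
    g=tab&(abs(y)<80)&(x<620)
    for b in blobs(g&(z>55)&(z<90),30):print(" handle",b.sum(),np.median(z[b]),rect(n,b,72),p[b].mean(0))
    b=g&(z>3)&(z<15)&(S<60)&(V>110)
    for b in blobs(b,60):print(" plate",b.sum(),np.median(z[b]),rect(n,b,6))
E
```

```text
scene table z 3.062426392611883 1.6672650310080501
 white 2618 16.519013461531358 (array([534.3, 353.9]), 293.3403015136719, 207.2723388671875, -28.586483001708984)
 wood 2739 13.386754355677112 (array([ 514.1, -344.1]), 261.68115234375, 142.63014221191406, 28.6680908203125)
 handle 228 75.5917817903566 (array([451.8,  13. ]), 108.25325775146484, 31.904247283935547, -8.057624816894531) [454.4  11.4  74. ]
 plate 147 9.946233283389347 (array([437.2,  20.3]), 82.28269958496094, 41.75757598876953, -1.01470947265625)
 plate 502 9.191944200708178 (array([527.8,   7.4]), 121.31607055664062, 63.0322380065918, -8.222763061523438)
top table z 0.32109512901251946 2.649810202126389
 orange 293 -5.799759559225777 77.40424801359745 [782.7  94.6  54.3] disc ((793.189453125, 95.69479370117188), 34.735538482666016)
 orange 391 -2.0222310323001693 80.02280351165746 [674.5 134.1  56.6] disc ((675.73779296875, 135.42164611816406), 29.01453971862793)
 orange 386 -4.837379151279265 74.30355344955251 [662.7 -52.2  55.3] disc ((664.2136840820312, -50.697288513183594), 28.618213653564453)
 orange 396 -3.924
[... 560 characters left out ...]
072266)
 white 7580 12.251651377904295 (array([520.7, 352.1]), 306.0906677246094, 205.7678680419922, -28.498199462890625)
 white 918 6.183871063892298 (array([485.8,   5.4]), 187.08322143554688, 60.21645736694336, -7.622535705566406)
 wood 5007 12.495489158303144 (array([ 508.7, -349.6]), 261.0686340332031, 141.34600830078125, 28.727825164794922)
 handle 272 74.13831628342825 (array([439.1,  13.3]), 88.8468246459961, 20.118366241455078, -7.928550720214844) [439.1  13.4  79. ]
 plate 655 6.068972875567397 (array([519.,   1.]), 124.56432342529297, 61.91535568237305, -7.787528991699219)
 plate 91 7.520727722187985 (array([424.7,  30.9]), 59.0758171081543, 12.879481315612793, -6.805534362792969)
```

```bash
python3 - <<'E'
import cv2
a=cv2.imread("pics/top0.png")
t=cv2.resize(a[165:315,130:270],None,fx=2.8,fy=2.8,interpolation=cv2.INTER_CUBIC)
u=cv2.resize(a[180:300,300:400],None,fx=3.5,fy=3.5,interpolation=cv2.INTER_CUBIC)
import numpy as np
cv2.imwrite("pics/c1.png",np.hstack([t[:420],u[:420,:350]]))
E
```

```text
(no output)
```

View pics/c1.png

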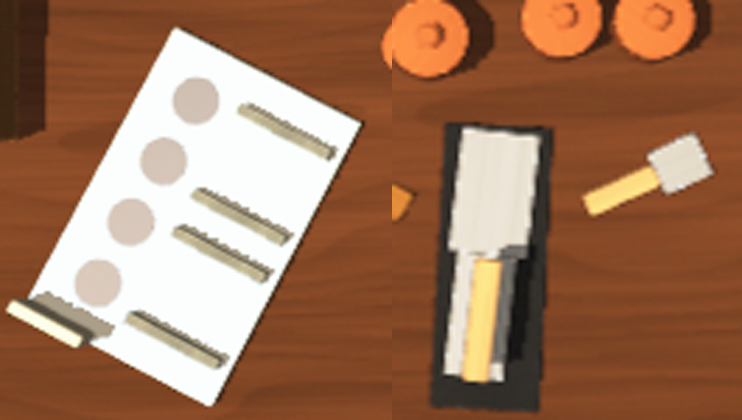

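Crop: four grey discs run along the setter's far side, with the fence at their lower-left end. The lifter lies at a slight angle on the mat, its handle towards the robot. Next I refine the tile, rack battens, discs and mat.

```bash
python3 - <<'E'
from h import *
n="top";im=cv2.imread(f"pics/{n}0.png");d=np.load(f"pics/{n}0.npy");_,p=cloud(n,im,d)
hsv=cv2.cvtColor(im,cv2.COLOR_BGR2HSV);H,S,V=[hsv[...,i].astype(int) for i in range(3)]
x,y,z=p[...,0],p[...,1],p[...,2]
tile=(H<14)&(S>150)&(V>150)&(y<-300)&(x<520)&(x>390)&(y>-460)
v,u=np.mgrid[0:400,0:640]
tile=(H<14)&(S>150)&(V>170)&(u>445)&(u<510)&(v>225)&(v<295)
for b in blobs(tile,200):print("tile",b.sum(),rect(n,b,36))
print(hsv[260,460],hsv[245,447],hsv[220,440],hsv[240,420],hsv[255,345])
def loc(P,c,yaw):
    a=np.deg2rad(yaw);ex=np.array([np.cos(a),np.sin(a)]);ey=np.array([-ex[1],ex[0]]);q=P[:,:2]-c
    return np.c_[q@ex,q@ey]
# rack heights
reg=(u>405)&(u<512)&(v>182)&(v<300)&(d>0)&(z<60)
L=loc(p[reg],np.array([508.7,-349.6]),-61.3);zz=z[reg]
sel=abs(L[:,0])<40
for yy in range(-132,133,6):
    s=sel&(abs(L[:,1]-yy)<3);print(yy,round(float(np.median(zz[s])),1),end="; ")
print()
# setter
reg=(u>120)&(u<270)&(v>165)&(v<315)&(d>0)&(z<60)
L=loc(p[reg],np.array([500.4,314.7]),61.5);zz=z[reg]
sel=abs(L[:,0])<40
for yy in range(-156,162,6):
    s=sel&(abs(L[:,1]-yy)<3);print(yy,round(float(np.median(zz[s])),1),end="; ")
print()
disc=(S>12)&(S<70)&(V>150)&(V<232)&(u>140)&(u<215)&(v>180)&(v<280)
for b in blobs(disc,80):
    q=rays(n,np.c_[u[b],v[b]],12);c=q.mean(0);print("disc",b.sum(),c,loc(c[None],np.array([500.4,314.7]),61.5))
mat=(V<70)&(u>305)&(u<352)&(v>208)&(v<302)
mat=cv2.morphologyEx((mat|((u>316)&(u<342)&(v>222)&(v<290))).astype(np.uint8),cv2.MORPH_CLOSE,np.ones((3,3),np.uint8))
for b in blobs(mat,300):print("mat",b.sum(),rect(n,b,3))
E
```

```text
tile 848 (array([ 457.8, -386.6]), 103.28700256347656, 91.31637573242188, 28.113677978515625)
tile 327 (array([ 457.4, -387.8]), 53.0211067199707, 49.88302993774414, 88.98197174072266)
[ 12 185 250] [ 23 116 252] [ 22 119 251] [ 11 181 144] [ 11 180 126]
-132 0.9; -126 9.7; -120 10.6; -114 28.2; -108 35.8; -102 36.4; -96 35.9; -90 36.1; -84 36.6; -78 37.2; -72 36.4; -66 37.3; -60 36.4; -54 36.0; -48 36.7; -42 37.1; -36 35.9; -30 36.5; -24 35.9; -18 37.1; -12 35.1; -6 11.9; 0 10.3; 6 10.1; 12 10.7; 18 26.3; 24 26.9; 30 15.3; 36 10.5; 42 10.7; 48 10.1; 54 10.4; 60 10.6; 66 9.9; 72 10.8; 78 10.5; 84 10.3; 90 9.9; 96 10.2; 102 11.3; 108 13.8; 114 26.9; 120 23.2; 126 9.9; 132 8.5; 
-156 -0.1; -150 11.9; -144 12.6; -138 11.6; -132 12.5; -126 12.2; -120 13.0; -114 28.3; -108 27.6; -102 11.7; -96 11.9; -90 11.7; -84 11.9; -78 12.0; -72 11.9; -66 11.7; -60 12.3; -54 12.2; -48 11.9; -42 12.1; -36 12.7; -30 12.0; -24 26.4; -18 28.1; -12 13.3; -6 12.1; 0 12.2; 6 12.2; 12 14.0; 18 27.9; 24 28.4; 30 12.7; 36 12.1; 42 11.5; 48 12.3; 54 11.9; 60 12.2; 66 12.6; 72 11.6; 78 12.6; 84 12.5; 90 12.8; 96 12.1; 102 12.6; 108 26.7; 114 28.5; 120 14.8; 126 11.9; 132 12.4; 138 12.4; 144 12.5; 150 11.8; 156 1.5; 
disc 217 [631.7 348.7  12. ] [[ 92.5 -99.1]]
disc 220 [573.4 379.9  12. ] [[ 92.2 -33. ]]
disc 85 [530.4 329.7  12. ] [[ 27.5 -19.3]]
disc 216 [515.3 411.6  12. ] [[92.3 33.2]]
disc 104 [488.7 339.7  12. ] [[16.4 22.2]]
disc 215 [457.5 443.4  12. ] [[92.6 99.1]]
disc 97 [433.8 473.5  12. ] [[107.7 134.3]]
mat 2333 (array([476.3,   1.8]), 218.12249755859375, 83.37525177001953, -4.0438690185546875)
```

```bash
cat >> h.py <<'E'
def yaw(s): 
    X=R.from_quat(np.roll(s["tool_rot"],-1)).as_matrix();return np.degrees(np.arctan2(X[1,0],X[0,0])),X
def Rdown(a): # tool down, tool x at world yaw a (deg)
    c,s=np.cos(np.deg2rad(a)),np.sin(np.deg2rad(a));return np.array([[c,s,0],[s,-c,0],[0,0,-1.]])
def plan(wps):
    """wps: (x,y,z,yaw,grip,mm_per_row); prints rows per call from the measured pose"""
    s=read_state();p=np.array(s["position"]);_,M=yaw(s)
    print("t",round(s["time"],1),"p",p,"yaw",round(yaw(s)[0],1),"tilt",np.round(M[:2,2],3),"F",s["wrist_force"],"op",round(s["opening"],3),"gf",s["gripper_force"],"j",np.round(s["joint_pos"],2))
    for x,y,z,a,g,v in wps:
        q=np.array([x,y,z],float);N=Rdown(a)
        w=R.from_matrix(M.T@N).as_rotvec()
        n=max(1,int(np.ceil(max(np.linalg.norm(q-p)/v,np.linalg.norm(w)/0.145))))
        k=0
        while k<n:
            m=min(5,n-k);M0=M@R.from_rotvec(w*k/n).as_matrix();p0=p+(q-p)*k/n
            o=[]
            for i in range(1,m+1):
                t=M0.T@(q-p)*i/n/10; r=w*i/n
                o.append(f"{g} "+" ".join(f"{e:.2f}".rstrip('0').rstrip('.') if abs(e)>=.005 else "0" for e in t)+" "+" ".join(f"{e:.3f}".rstrip('0').rstrip('.') if abs(e)>=.002 else "0" for e in r))
            print("; ".join(o) if not(all(0 for _ in o)) else "");k+=m
        print("--");p,M=q,N
E
python3 - <<'E'
from h import *
plan([(480,-300,200,26,1,48),(459,9.9,150,-7.7,1,48),(459,9.9,90,-7.7,1,40)])
E
```

```text
t 0.1 p [ 284.1 -584.1  244.3] yaw 25.9 tilt [-0.  0.] F [-0.4  0.3  0.7] op 0.997 gf 0.0 j [ 1.1  0.3 -0.1  1.4  0.   1.4 -0.1]
1 3.76 -2.12 0.56 0 0 0; 1 7.51 -4.24 1.11 0 0 0; 1 11.27 -6.36 1.67 0 0 0; 1 15.02 -8.48 2.23 0 0 0; 1 18.78 -10.61 2.79 0 0 0
1 3.76 -2.12 0.56 0 0 0; 1 7.51 -4.24 1.11 0 0 0; 1 11.27 -6.36 1.67 0 0 0
--
1 1.67 -4.11 0.71 0 0 0.084; 1 3.34 -8.22 1.43 0 0 0.168; 1 5.01 -12.33 2.14 0 0 0.252; 1 6.68 -16.44 2.86 0 0 0.336; 1 8.36 -20.55 3.57 0 0 0.42
1 -0.15 -4.43 0.71 0 0 0.084; 1 -0.3 -8.87 1.43 0 0 0.168
--
1 0 0 3 0 0 0; 1 0 0 6 0 0 0
--
```

Call:
send_rows(increments="1 3.76 -2.12 0.56 0 0 0; 1 7.51 -4.24 1.11 0 0 0; 1 11.27 -6.36 1.67 0 0 0; 1 15.02 -8.48 2.23 0 0 0; 1 18.78 -10.61 2.79 0 0 0")

```text
time: 0.6
position: [407.4, -405.2, 216.8]
tool_rot: [-0.0, 0.974, 0.224, -0.0]
wrist_force: [0.2, -0.3, -0.0]
opening: 0.999
gripper_force: 0.0
```

Call:
send_rows(increments="1 3.76 -2.12 0.56 0 0 0; 1 7.51 -4.24 1.11 0 0 0; 1 11.27 -6.36 1.67 0 0 0")

```text
time: 0.9
position: [480.8, -298.8, 200.2]
tool_rot: [-0.0, 0.974, 0.224, -0.0]
wrist_force: [0.8, 0.2, 0.7]
opening: 1.001
gripper_force: 0.0
```

Call:
send_rows(increments="1 1.67 -4.11 0.71 0 0 0.084; 1 3.34 -8.22 1.43 0 0 0.168; 1 5.01 -12.33 2.14 0 0 0.252; 1 6.68 -16.44 2.86 0 0 0.336; 1 8.36 -20.55 3.57 0 0 0.42")

```text
time: 1.4
position: [464.9, -77.4, 164.5]
tool_rot: [0.0, 1.0, 0.015, -0.0]
wrist_force: [0.4, 0.4, -0.8]
opening: 0.998
gripper_force: 0.0
```

Call:
send_rows(increments="1 -0.15 -4.43 0.71 0 0 0.084; 1 -0.3 -8.87 1.43 0 0 0.168; 1 -0.3 -8.87 1.43 0 0 0.168; 1 -0.3 -8.87 1.43 0 0 0.168")

```text
time: 1.8
position: [459.3, 10.2, 150.4]
tool_rot: [0.0, 0.998, -0.066, -0.0]
wrist_force: [0.1, -1.1, 0.4]
opening: 0.998
gripper_force: 0.0
```

```bash
python3 - <<'E'
from h import *
plan([(459,9.9,90,-7.7,1,20),(459,9.9,58,-7.7,1,10)])
E
```

```text
t 1.8 p [459.3  10.2 150.4] yaw -7.6 tilt [-0. -0.] F [ 0.1 -1.1  0.4] op 0.998 gf 0.0 j [ 0.5  0.  -0.5  2.   0.   1.1 -1.8]
1 -0.01 0.01 1.51 0 0 0; 1 -0.01 0.01 3.02 0 0 0; 1 -0.02 0.02 4.53 0 0 0; 1 -0.02 0.02 6.04 0 0 0.003
--
1 0 0 0.8 0 0 0; 1 0 0 1.6 0 0 0; 1 0 0 2.4 0 0 0; 1 0 0 3.2 0 0 0
--
```

Tracking is accurate. Descend and grip.

Call:
send_rows(increments="1 0 0 1.5 0 0 0; 1 0 0 3 0 0 0; 1 0 0 4.5 0 0 0; 1 0 0 6 0 0 0; 1 0 0 6.5 0 0 0", force=100)

```text
time: 2.3
position: [458.7, 7.5, 84.2]
tool_rot: [0.0, 0.998, -0.069, -0.001]
wrist_force: [-0.6, -0.5, 0.1]
opening: 1.001
gripper_force: 0.0
```

Call:
send_rows(increments="1 0 0 0.7 0 0 0; 1 0 0 1.4 0 0 0; 1 0 0 2.1 0 0 0; 1 0 0 2.7 0 0 0; 1 0 0 2.7 0 0 0")

```text
time: 2.8
position: [459.1, 9.4, 57.9]
tool_rot: [0.0, 0.998, -0.067, -0.001]
wrist_force: [-0.0, 0.6, -0.7]
opening: 1.0
gripper_force: 0.0
```

Call:
send_rows(increments="0 0 0 0 0 0 0; -0.3 0 0 0 0 0 0; -0.6 0 0 0 0 0 0; -0.8 0 0 0 0 0 0; -1 0 0 0 0 0 0")

```text
time: 3.3
position: [459.9, 9.8, 58.9]
tool_rot: [-0.0, 0.998, -0.067, 0.0]
wrist_force: [-0.0, 1.7, 0.8]
opening: 0.223
gripper_force: 97.5
```

Call:
send_rows(increments="-1 0 0 0 0 0 0; -1 0 0 0 0 0 0; -1 0 0 0 0 0 0")

```text
time: 3.6
position: [459.9, 9.8, 59.0]
tool_rot: [-0.0, 0.998, -0.067, 0.0]
wrist_force: [0.1, 1.5, 4.0]
opening: 0.22
gripper_force: 97.7
```

Call:
send_rows(increments="-1 0 0 -1 0 0 0; -1 0 0 -3 0 0 0; -1 0 0 -5.5 0 0 0; -1 0 0 -8 0 0 0; -1 0 0 -10 0 0 0")

```text
time: 4.1
position: [459.3, 9.0, 160.0]
tool_rot: [0.0, 0.998, -0.068, -0.0]
wrist_force: [0.1, -1.0, -2.7]
opening: 0.218
gripper_force: 97.8
```

```bash
cat >> h.py <<'E'
def lifter(pl_z=None):
    """blade+plate in the top view: grey-white, near expected height"""
    im,p=cloud("top");hsv=cv2.cvtColor(im,cv2.COLOR_BGR2HSV);s=read_state()
    zp=s["position"][2]-53
    q=np.array(s["position"]);m=(hsv[...,1]<60)&(hsv[...,2]>110)&(abs(p[...,2]-zp)<9)&(np.hypot(p[...,0]-q[0],p[...,1]-q[1])<150)
    return im,p,m,s,zp
E
python3 - <<'E'
from h import *
im,p,m,s,zp=lifter()
cv2.imwrite("pics/l1.png",im)
print(s["position"],yaw(s)[0],s["wrist_force"],s["moment"]*1000)
for b in blobs(m,80):
    q=p[b];A=np.c_[q[:,:2]-q[:,:2].mean(0),np.ones(len(q))];print(b.sum(),np.linalg.lstsq(A,q[:,2],rcond=None)[0]*[1e3,1e3,1],rect("top",b,zp))
E
```

```text
[461.3   9.  163. ] -7.7569190376633745 [2.1 1.  0.2] [ 20.9 -38.2  18. ]
834 [ -97.3 1432.9  113.4] (array([531.8,  -2.7]), 93.64224243164062, 59.590728759765625, -7.6455841064453125)
```

```bash
python3 - <<'E'
from h import *
im,p,m,s,zp=lifter()
print(s["position"],zp,s["wrist_force"])
b=blobs(m,80)[0];q=p[b];q=q[abs(q[:,2]-zp)<8]
a=np.deg2rad(-7.7);c=np.array(s["position"])[:2];f=(q[:,:2]-c)@[np.cos(a),np.sin(a)];l=(q[:,:2]-c)@[-np.sin(a),np.cos(a)]
print(np.polyfit(f,q[:,2],1)*[1e3,1],np.polyfit(l,q[:,2],1)*[1e3,1],f.min(),f.max())
plan([(450,-130,150,-35,-1,40),(390,-222,150,-61.3,-1,30)])
E
```

```text
[461.3   9.  161.3] 108.30688180534048 [ 0.5 -0.7 -2.7]
[  7.4 110.4] [ 14.7 110.9] 27.432556833269906 120.58937196819039
t 4.2 p [461.3   9.  161.3] yaw -7.8 tilt [ 0. -0.] F [ 0.5 -0.7 -2.7] op 0.217 gf 98.07740807533264 j [ 0.5 -0.  -0.5  2.   0.   1.1 -1.8]
-1 0.19 3.48 0.29 0 0 0.119; -1 0.38 6.96 0.57 0 -0.003 0.238; -1 0.57 10.44 0.86 0 -0.004 0.356; -1 0.76 13.93 1.14 0 -0.005 0.475
--
-1 0.09 2.74 0 0 0 0.115; -1 0.18 5.49 0 0 0 0.23; -1 0.27 8.23 0 0 0 0.344; -1 0.36 10.98 0 0 0 0.459
--
```

Call:
send_rows(increments="-1 0.2 3.5 0.3 0 0 0.12; -1 0.4 7 0.6 0 0 0.24; -1 0.6 10.4 0.9 0 0 0.36; -1 0.8 13.9 1.1 0 0 0.475; -1 0.8 13.9 1.1 0 0 0.475")

```text
time: 4.7
position: [446.3, -135.0, 145.7]
tool_rot: [0.001, 0.952, -0.305, -0.002]
wrist_force: [-0.1, -0.7, -3.9]
opening: 0.223
gripper_force: 98.3
```

```bash
python3 - <<'E'
from h import *
plan([(371,-231.2,130,-61.3,-1,25),(371,-231.2,105,-61.3,-1,10)])
E
```

```text
t 4.7 p [ 446.3 -135.   145.7] yaw -35.5 tilt [-0. -0.] F [-0.1 -0.7 -3.9] op 0.223 gf 98.29966306686401 j [ 0.6  0.  -0.4  2.   0.   1.1 -2. ]
-1 -0.11 2.44 0.32 0 0 0.09; -1 -0.21 4.88 0.65 0 0 0.18; -1 -0.32 7.32 0.97 0.002 0 0.27; -1 -0.43 9.76 1.29 0.003 0 0.36; -1 -0.53 12.2 1.62 0.004 0 0.45
--
-1 0 0 0.83 0 0 0; -1 0 0 1.67 0 0 0; -1 0 0 2.5 0 0 0
--
```

Call:
send_rows(increments="-1 -0.1 2.4 0.3 0 0 0.09; -1 -0.2 4.9 0.6 0 0 0.18; -1 -0.3 7.3 1 0 0 0.27; -1 -0.4 9.8 1.3 0 0 0.36; -1 -0.5 12.2 1.6 0 0 0.45")

```text
time: 5.2
position: [373.2, -226.4, 130.2]
tool_rot: [0.0, 0.862, -0.507, -0.001]
wrist_force: [-0.1, -0.6, -2.9]
opening: 0.215
gripper_force: 98.6
```

Call:
send_rows(increments="-1 0 0 1 0 0 0; -1 0 0 2 0 0 0; -1 0 0 2.5 0 0 0; -1 0 0 2.5 0 0 0")

```text
time: 5.6
position: [374.5, -225.0, 105.3]
tool_rot: [-0.0, 0.863, -0.505, -0.001]
wrist_force: [-0.2, 0.1, -3.0]
opening: 0.222
gripper_force: 98.4
```

```bash
python3 - <<'E'
from h import *
im,p,m,s,zp=lifter();cv2.imwrite("pics/l2.png",cv2.resize(im[160:320,320:540],None,fx=3,fy=3))
print(s["position"],yaw(s),s["wrist_force"])
C=np.array([508.7,-349.6]);a=np.deg2rad(-61.3);ex=np.array([np.cos(a),np.sin(a)]);ey=np.array([-ex[1],ex[0]])
print("tcp loc",(s["position"][:2]-C)@ex,(s["position"][:2]-C)@ey)
for b in blobs(m,80):
    c,w,h,g=rect("top",b,zp);print(b.sum(),np.median(p[b][:,2]),c,w,h,g,"loc",(c-C)@ex,(c-C)@ey)
E
```

```text
[ 375.  -225.4  106. ] (np.float64(-60.615444273546245), array([[ 0.5, -0.9, -0. ],
       [-0.9, -0.5,  0. ],
       [-0. ,  0. , -1. ]])) [ 0.3 -0.1 -2.7]
tcp loc -173.1729479285567 -57.63193181257265
564 52.480947550572296 [ 411.1 -294.9] 88.92019653320312 58.850852966308594 -60.63035202026367 loc -94.84232218407536 -59.29653375548296
205 53.67851002897146 [ 362.8 -188.4] 68.94705200195312 34.98557662963867 -41.358455657958984 loc -211.45823911568021 -50.537784575252005
```

View pics/l2.png

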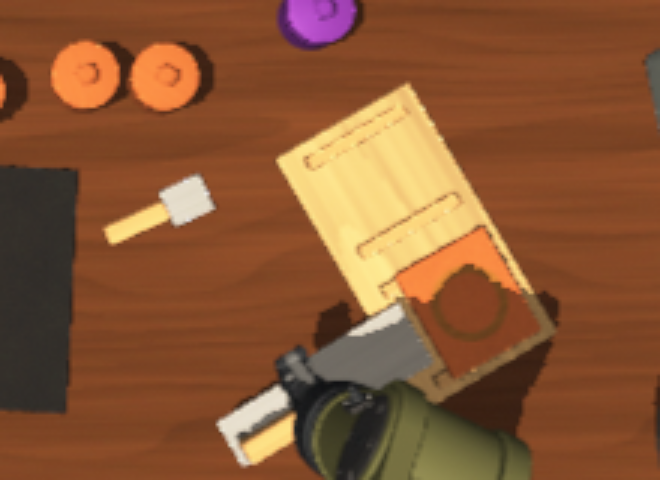

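The blade is aimed just short of the tile, and the two batten ends show at crop (385,290) and (440,380). I'll check the centreline against those ends, then insert.

```bash
python3 - <<'E'
from h import *
C=np.array([508.7,-349.6]);a=np.deg2rad(-61.3);ex=np.array([np.cos(a),np.sin(a)]);ey=np.array([-ex[1],ex[0]])
q=rays("top",[[320+385/3,160+290/3],[320+440/3,160+380/3],[320+308/3,160+160/3],[320+362/3,160+250/3]],26)[:,:2]
print([( (c-C)@ex,(c-C)@ey) for c in q])
t=C-172*ex-62.5*ey; t2=t+93*ex
plan([(*t,90,-61.3,-1,10),(*t,71.5,-61.3,-1,6),(*t2,71.5,-61.3,-1,8)])
E
```

```text
[(np.float64(-48.361371474994755), np.float64(-16.514368008778945)), (np.float64(-46.861327444231904), np.float64(-108.44108599988554)), (np.float64(-48.65638730780232), np.float64(116.78192923610716)), (np.float64(-47.91685305075589), np.float64(23.993862039843968))]
t 5.7 p [ 375.  -225.4  106. ] yaw -60.6 tilt [-0.  0.] F [ 0.3 -0.1 -2.7] op 0.215 gf 98.43331217765808 j [ 0.7  0.  -0.3  2.1  0.   1.  -2.1]
-1 0.06 0.24 0.8 0 0 0.006; -1 0.11 0.49 1.6 0 0 0.012
--
-1 0 0 0.46 0 0 0; -1 0 0 0.93 0 0 0; -1 0 0 1.39 0 0 0; -1 0 0 1.85 0 0 0
--
-1 0.78 0 0 0 0 0; -1 1.55 0 0 0 0 0; -1 2.33 0 0 0 0 0; -1 3.1 0 0 0 0 0; -1 3.88 0 0 0 0 0
-1 0.78 0 0 0 0 0; -1 1.55 0 0 0 0 0; -1 2.33 0 0 0 0 0; -1 3.1 0 0 0 0 0; -1 3.88 0 0 0 0 0
-1 0.78 0 0 0 0 0; -1 1.55 0 0 0 0 0
--
```

Call:
send_rows(increments="-1 0 0.1 0.8 0 0 0.006; -1 0 0.2 1.6 0 0 0.012; -1 0 0.2 2.4 0 0 0.012; -1 0 0.2 3 0 0 0.012; -1 0 0.2 3.45 0 0 0.012")

```text
time: 6.15
position: [372.8, -227.3, 71.4]
tool_rot: [-0.0, 0.86, -0.511, -0.0]
wrist_force: [0.3, 0.9, -2.9]
opening: 0.22
gripper_force: 98.6
```

```bash
python3 - <<'E'
from h import *
C=np.array([508.7,-349.6]);a=np.deg2rad(-61.3);ex=np.array([np.cos(a),np.sin(a)]);ey=np.array([-ex[1],ex[0]])
im,p,m,s,zp=lifter()
print("tcp loc",(s["position"][:2]-C)@ex,(s["position"][:2]-C)@ey)
for b in blobs(m,200):
    c,w,h,g=rect("top",b,zp);print(b.sum(),np.median(p[b][:,2]),c,w,h,g,"loc",(c-C)@ex,(c-C)@ey)
t=C-172.5*ex-59.7*ey
plan([(*t,71.5,-61.3,-1,6),(*(t+104*ex),71.5,-61.3,-1,8)])
E
```

```text
tcp loc -172.89123170271554 -60.57572144282298
493 18.821278630648067 [ 413.3 -295.3] 91.24455261230469 46.98075866699219 -61.722721099853516 loc -93.4706902591969 -57.62972186096801
t 6.2 p [ 372.5 -227.    70.9] yaw -61.4 tilt [-0.  0.] F [-0.7 -0.2 -3.7] op 0.219 gf 98.47671389579773 j [ 0.7  0.1 -0.3  2.1  0.   0.9 -2.2]
-1 0.04 -0.09 -0.06 0 0 -0.002
--
-1 0.8 0 0 0 0 0; -1 1.6 0 0 0 0 0; -1 2.4 0 0 0 0 0; -1 3.2 0 0 0 0 0; -1 4 0 0 0 0 0
-1 0.8 0 0 0 0 0; -1 1.6 0 0 0 0 0; -1 2.4 0 0 0 0 0; -1 3.2 0 0 0 0 0; -1 4 0 0 0 0 0
-1 0.8 0 0 0 0 0; -1 1.6 0 0 0 0 0; -1 2.4 0 0 0 0 0
--
```

Call:
send_rows(increments="-1 0.8 -0.1 0 0 0 0; -1 1.6 -0.1 0 0 0 0; -1 2.4 -0.1 0 0 0 0; -1 3.2 -0.1 0 0 0 0; -1 4 -0.1 0 0 0 0")

```text
time: 6.7
position: [393.6, -263.1, 72.4]
tool_rot: [0.0, 0.86, -0.511, 0.0]
wrist_force: [0.7, 1.0, -2.0]
opening: 0.218
gripper_force: 98.5
```

Call:
send_rows(increments="-1 0.8 0 0 0 0 0; -1 1.6 0 0 0 0 0; -1 2.4 0 0 0 0 0; -1 3.2 0 0 0 0 0; -1 4 0 0 0 0 0")

```text
time: 7.2
position: [412.6, -297.8, 72.2]
tool_rot: [0.0, 0.86, -0.511, -0.0]
wrist_force: [-0.5, 0.1, -3.2]
opening: 0.217
gripper_force: 98.5
```

Call:
send_rows(increments="-1 0.8 0 0 0 0 0; -1 1.6 0 0 0 0 0; -1 2.4 0 0 0 0 0; -1 2.4 0 0 0 0 0; -1 2.4 0 0 0 0 0")

```text
time: 7.7
position: [423.7, -318.2, 72.1]
tool_rot: [-0.0, 0.86, -0.511, -0.0]
wrist_force: [-0.7, 1.0, -3.5]
opening: 0.218
gripper_force: 98.5
```

```bash
python3 - <<'E'
from h import *
im,_=get_image("top");sc,_=get_image("scene")
a=cv2.resize(im[200:310,390:520],None,fx=2.6,fy=2.6);b=cv2.resize(sc[220:330,120:280],None,fx=2.6,fy=2.6)
cv2.imwrite("pics/l3.png",np.hstack([a,b[:a.shape[0]]]))
plan([])
hsv=cv2.cvtColor(im,cv2.COLOR_BGR2HSV);v,u=np.mgrid[0:400,0:640]
m=(hsv[...,0]<14)&(hsv[...,1]>150)&(hsv[...,2]>110)&(u>435)&(u<515)&(v>220)&(v<300)
for q in blobs(m,200):print(rect("top",q,36))
E
```

```text
t 7.8 p [ 423.5 -317.9   72.1] yaw -61.4 tilt [-0.  0.] F [-0.6 -0.4 -2.8] op 0.22 gf 98.49087595939636 j [ 0.8  0.2 -0.2  1.9  0.1  1.  -2.1]
(array([ 535.5, -444.9]), 95.76914978027344, 50.3574104309082, 88.97180938720703)
(array([ 474.1, -379. ]), 90.15846252441406, 70.12075805664062, -63.32293891906738)
(array([ 466.3, -388.5]), 53.52085494995117, 33.24711227416992, 84.24137878417969)
(array([ 376.2, -319.3]), 81.44078063964844, 36.39474105834961, 88.99822235107422)
```

View pics/l3.png

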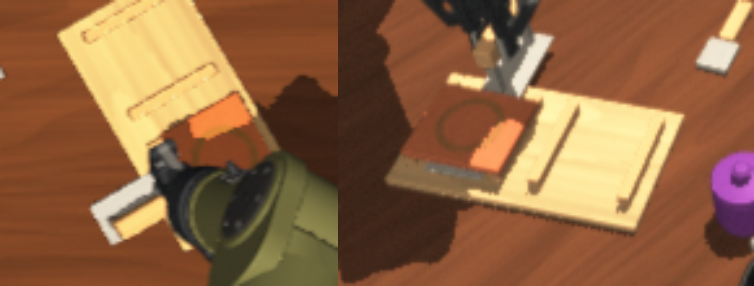

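The blade's tip shows just under the tile's far edge in the scene view, right panel (470,170). Lifting slowly.

Call:
send_rows(increments="-1 0 0 -0.3 0 0 0; -1 0 0 -0.6 0 0 0; -1 0 0 -0.9 0 0 0; -1 0 0 -1.2 0 0 0; -1 0 0 -1.5 0 0 0")

```text
time: 8.3
position: [423.5, -318.1, 87.3]
tool_rot: [-0.0, 0.86, -0.511, -0.0]
wrist_force: [0.7, -0.1, -5.0]
opening: 0.218
gripper_force: 98.3
```

Call:
send_rows(increments="-1 0 0 -0.6 0 0 0; -1 0 0 -1.6 0 0 0; -1 0 0 -2.8 0 0 0; -1 0 0 -3.8 0 0 0; -1 0 0 -4.4 0 0 0")

```text
time: 8.8
position: [424.4, -318.8, 133.1]
tool_rot: [0.0, 0.86, -0.511, 0.001]
wrist_force: [1.0, -0.3, -4.5]
opening: 0.218
gripper_force: 98.2
```

```bash
python3 - <<'E'
from h import *
plan([(450,-230,135,-40,-1,15),(470,-100,140,-5,-1,20),(470,0,140,20,-1,20),(470,80,140,45,-1,20),(478,155,140,61.5,-1,20)])
E
```

```text
t 8.8 p [ 424.4 -318.8  133.1] yaw -61.4 tilt [ 0. -0.] F [ 1.  -0.3 -4.5] op 0.218 gf 98.19902300834656 j [ 0.8  0.2 -0.2  1.9  0.   1.1 -2.1]
-1 -0.94 -0.93 -0.03 0 0 -0.053; -1 -1.88 -1.86 -0.06 0 0 -0.107; -1 -2.82 -2.78 -0.09 0 0 -0.16; -1 -3.76 -3.71 -0.12 0 0 -0.214; -1 -4.7 -4.64 -0.15 0 0 -0.267
-1 -0.66 -1.14 -0.03 0 0 -0.053; -1 -1.32 -2.29 -0.06 0 0 -0.107
--
-1 -0.97 -1.61 -0.07 0 0 -0.087; -1 -1.95 -3.21 -0.14 0 0 -0.175; -1 -2.92 -4.82 -0.21 0 0 -0.262; -1 -3.9 -6.43 -0.29 0 0 -0.349; -1 -4.87 -8.03 -0.36 0 0 -0.436
-1 -0.2 -1.87 -0.07 0 0 -0.087; -1 -0.41 -3.74 -0.14 0 0 -0.175
--
-1 -0.17 -1.99 0 0 0 -0.087; -1 -0.35 -3.98 0 0 0 -0.175; -1 -0.52 -5.98 0 0 0 -0.262; -1 -0.7 -7.97 0 0 0 -0.349; -1 -0.87 -9.96 0 0 0 -0.436
--
-1 0.68 -1.88 0 0 0 -0.109; -1 1.37 -3.76 0 0 0 -0.218; -1 2.05 -5.64 0 0 0 -0.327; -1 2.74 -7.52 0 0 0 -0.436
--
-1 1.47 -1.18 0 0 0 -0.072; -1 2.93 -2.37 0 0 0 -0.144; -1 4.4 -3.55 0 0 0 -0.216; -1 5.87 -4.74 0 0 0 -0.288
--
```

Call:
send_rows(increments="-1 -0.5 -0.5 0 0 0 -0.03; -1 -1.4 -1.4 0 0 0 -0.08; -1 -2.5 -2.5 -0.1 0 0 -0.14; -1 -3.6 -3.6 -0.1 0 0 -0.205; -1 -4.7 -4.6 -0.1 0 0 -0.267")

```text
time: 9.3
position: [441.8, -252.6, 131.5]
tool_rot: [-0.0, 0.921, -0.389, -0.001]
wrist_force: [0.4, -0.2, -4.9]
opening: 0.22
gripper_force: 98.2
```

Call:
send_rows(increments="-1 -0.7 -1.2 0 0 0 -0.053; -1 -1.4 -2.4 -0.1 0 0 -0.107; -1 -2.3 -3.8 -0.1 0 0 -0.18; -1 -3.1 -5.3 -0.2 0 0 -0.26; -1 -3.9 -6.9 -0.2 0 0 -0.34")

```text
time: 9.8
position: [464.5, -177.9, 134.2]
tool_rot: [0.0, 0.974, -0.228, -0.0]
wrist_force: [-1.0, -0.2, -4.9]
opening: 0.221
gripper_force: 98.2
```

Call:
send_rows(increments="-1 -0.7 -1.7 -0.1 0 0 -0.08; -1 -1.2 -3.4 -0.2 0 0 -0.16; -1 -1.6 -5.1 -0.3 0 0 -0.24; -1 -1.9 -6.8 -0.3 0 0 -0.32; -1 -2.1 -8.5 -0.3 0 0 -0.4")

```text
time: 10.3
position: [483.7, -92.3, 137.2]
tool_rot: [0.0, 1.0, -0.03, -0.0]
wrist_force: [0.9, -0.1, -5.6]
opening: 0.221
gripper_force: 98.2
```

```bash
python3 - <<'E'
from h import *
plan([(470,0,140,20,-1,18),(470,80,140,45,-1,18),(478,150,140,61.5,-1,18)])
E
```

```text
t 10.3 p [483.7 -92.3 137.2] yaw -3.4 tilt [-0. -0.] F [ 0.9 -0.1 -5.6] op 0.221 gf 98.23742151260376 j [ 0.6  0.1 -0.5  1.9  0.1  1.1 -1.5]
-1 -0.32 -1.52 -0.05 0 0 -0.068; -1 -0.64 -3.04 -0.09 0 0 -0.136; -1 -0.96 -4.57 -0.14 0 0 -0.204; -1 -1.28 -6.09 -0.19 0 0 -0.272; -1 -1.6 -7.61 -0.24 0 0 -0.34
-1 0.21 -1.54 -0.05 0 0 -0.068
--
-1 0.55 -1.5 0 0 0 -0.087; -1 1.09 -3.01 0 0 0 -0.175; -1 1.64 -4.51 0 0 0 -0.262; -1 2.19 -6.01 0 0 0 -0.349; -1 2.74 -7.52 0 0 0 -0.436
--
-1 1.38 -1.1 0 0 0 -0.072; -1 2.76 -2.19 0 0 0 -0.144; -1 4.14 -3.29 0 0 0 -0.216; -1 5.52 -4.38 0 0 0 -0.288
--
```

Call:
send_rows(increments="-1 -0.3 -1.5 0 0 0 -0.068; -1 -0.6 -3 -0.1 0 0 -0.136; -1 -1 -4.6 -0.1 0 0 -0.204; -1 -1.3 -6.1 -0.2 0 0 -0.272; -1 -1.6 -7.6 -0.2 0 0 -0.34")

```text
time: 10.8
position: [472.4, -15.5, 139.2]
tool_rot: [0.0, 0.99, 0.14, -0.0]
wrist_force: [0.9, -0.2, -5.1]
opening: 0.219
gripper_force: 98.2
```

Call:
send_rows(increments="-1 0.2 -1.5 0 0 0 -0.08; -1 0.6 -3 0 0 0 -0.16; -1 1.1 -4.5 0 0 0 -0.24; -1 1.6 -6 0 0 0 -0.32; -1 2.2 -7.5 0 0 0 -0.4")

```text
time: 11.3
position: [473.1, 62.5, 139.2]
tool_rot: [0.0, 0.943, 0.334, -0.0]
wrist_force: [0.3, -0.7, -5.8]
opening: 0.214
gripper_force: 98.2
```

Call:
send_rows(increments="-1 1.2 -1.1 0 0 0 -0.07; -1 2.5 -2.2 0 0 0 -0.14; -1 3.9 -3.3 0 0 0 -0.21; -1 5.2 -4.3 0 0 0 -0.28; -1 6 -5 0 0 0 -0.32")

```text
time: 11.8
position: [489.6, 140.0, 139.3]
tool_rot: [-0.0, 0.877, 0.48, 0.0]
wrist_force: [-0.1, 0.3, -5.2]
opening: 0.215
gripper_force: 98.2
```

```bash
python3 - <<'E'
from h import *
plan([(522,217,140,61.5,-1,14),(522,217,100,61.5,-1,14)])
E
```

```text
t 11.8 p [489.6 140.  139.3] yaw 57.3 tilt [0. 0.] F [-0.1  0.3 -5.2] op 0.215 gf 98.22420001029968 j [ 0.3  0.2 -0.7  1.9  0.1  1.1 -1. ]
-1 1.37 -0.24 -0.01 0 0 -0.012; -1 2.74 -0.47 -0.02 0 0 -0.024; -1 4.11 -0.71 -0.03 0 0 -0.036; -1 5.49 -0.95 -0.04 0 0 -0.049; -1 6.86 -1.19 -0.05 0 0 -0.061
-1 1.38 -0.15 -0.01 0 0 -0.012
--
-1 0 0 1.33 0 0 0; -1 0 0 2.67 0 0 0; -1 0 0 4 0 0 0
--
```

Call:
send_rows(increments="-1 1.4 -0.2 0 0 0 -0.012; -1 2.8 -0.5 0 0 0 -0.025; -1 4.1 -0.7 0 0 0 -0.037; -1 5.5 -1 0 0 0 -0.05; -1 6.9 -1.2 0 0 0 -0.061")

```text
time: 12.3
position: [517.1, 203.3, 139.1]
tool_rot: [-0.0, 0.864, 0.504, -0.0]
wrist_force: [-0.5, 1.3, -5.8]
opening: 0.219
gripper_force: 98.2
```

Call:
send_rows(increments="-1 0.8 -0.1 0 0 0 -0.01; -1 1.4 -0.15 0.4 0 0 -0.012; -1 1.4 -0.15 1.4 0 0 -0.012; -1 1.4 -0.15 2.5 0 0 -0.012; -1 1.4 -0.15 3 0 0 -0.012")

```text
time: 12.8
position: [521.1, 213.7, 107.0]
tool_rot: [0.0, 0.861, 0.509, -0.002]
wrist_force: [0.0, -0.2, -6.0]
opening: 0.215
gripper_force: 98.2
```

Call:
send_rows(increments="-1 0 0 0 0 0 0; -1 0 0 0 0 0 0")

```text
time: 13.0
position: [522.2, 214.8, 109.0]
tool_rot: [0.0, 0.861, 0.509, -0.0]
wrist_force: [0.0, -0.2, -5.5]
opening: 0.215
gripper_force: 98.2
```

```bash
cat >> h.py <<'E'
SO=np.array([500.4,314.7]);sa=np.deg2rad(61.5);SX=np.array([np.cos(sa),np.sin(sa)]);SY=np.array([-SX[1],SX[0]])
def sloc(c): return np.array([(np.asarray(c)[:2]-SO)@SX,(np.asarray(c)[:2]-SO)@SY])
def tile_top(zt):
    im,p=cloud("top");hsv=cv2.cvtColor(im,cv2.COLOR_BGR2HSV);v,u=np.mgrid[0:400,0:640]
    m=(hsv[...,0]<14)&(hsv[...,1]>140)&(hsv[...,2]>100)&(abs(p[...,2]-zt)<8)&(p[...,1]>150)&(p[...,1]<420)
    for b in blobs(cv2.morphologyEx(m.astype(np.uint8),cv2.MORPH_CLOSE,np.ones((3,3),np.uint8)),150):
        z=float(np.median(p[b][:,2]));r=rect("top",b,z);print("tile",b.sum(),z,r,"setter loc",sloc(r[0]))
    return im,p
E
python3 - <<'E'
from h import *
s=read_state();im,p=tile_top(s["position"][2]-43);print(sloc(s["position"]))
cv2.imwrite("pics/l4.png",cv2.resize(im[150:320,120:320],None,fx=3,fy=3))
plan([])
E
```

```text
tile 227 66.46399516941756 (array([576.4, 264.1]), 88.7169189453125, 52.18574523925781, 62.533660888671875) setter loc [ -8.2 -91. ]
[-77.4 -66.8]
t 13.1 p [522.5 215.  109.4] yaw 61.2 tilt [ 0. -0.] F [ 0.8  0.6 -4.9] op 0.216 gf 98.1752336025238 j [ 0.2  0.3 -0.7  1.8  0.2  1.1 -1.1]
```

View pics/l4.png

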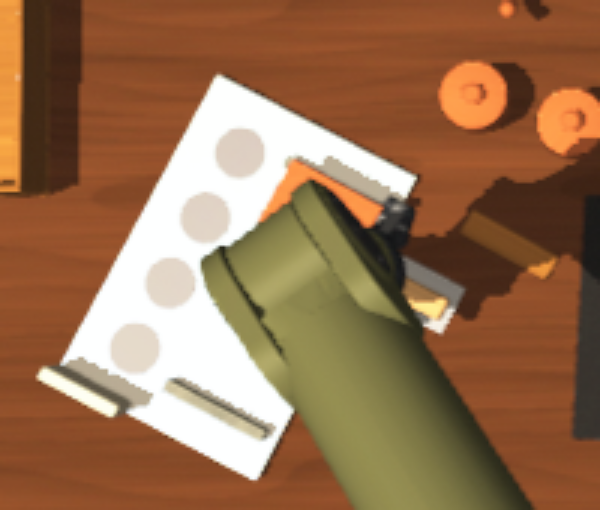

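The tile's right edge shows at crop (290,160)–(380,225), and it sits about 8 mm short of the bay middle in setter x. I'll shift forward 8 mm and lower it.

Call:
send_rows(increments="-1 0.2 0 0 0 0 0; -1 0.5 0 0 0 0 0; -1 0.8 0 0 0 0 0; -1 0.8 0 0 0 0 0; -1 0.8 0 0.5 0 0 0")

```text
time: 13.55
position: [526.7, 222.7, 104.7]
tool_rot: [0.0, 0.861, 0.509, 0.001]
wrist_force: [-0.3, -0.1, -5.2]
opening: 0.214
gripper_force: 98.3
```

Call:
send_rows(increments="-1 0 0 0.5 0 0 0; -1 0 0 1 0 0 0; -1 0 0 1.2 0 0 0; -1 0 0 1.2 0 0 0; -1 0 0 1.2 0 0 0")

```text
time: 14.05
position: [526.2, 222.2, 92.2]
tool_rot: [-0.0, 0.861, 0.509, 0.0]
wrist_force: [0.3, -0.3, -5.3]
opening: 0.219
gripper_force: 98.3
```

```bash
python3 - <<'E'
from h import *
s=read_state();im,p=tile_top(s["position"][2]-43);print(sloc(s["position"]))
im,_=get_image("scene")
cv2.imwrite("pics/l5.png",cv2.resize(im[100:210,280:440],None,fx=4,fy=4))
plan([])
E
```

```text
tile 205 49.99549959921433 (array([594.4, 266.6]), 92.73897552490234, 40.941444396972656, 77.3241195678711) setter loc [   2.6 -105.5]
[-69.  -66.8]
t 14.2 p [526.3 222.3  92.4] yaw 61.2 tilt [0. 0.] F [-0.  -0.5 -4.5] op 0.22 gf 98.26826333999634 j [ 0.2  0.4 -0.7  1.8  0.3  1.1 -1.2]
```

View pics/l5.png

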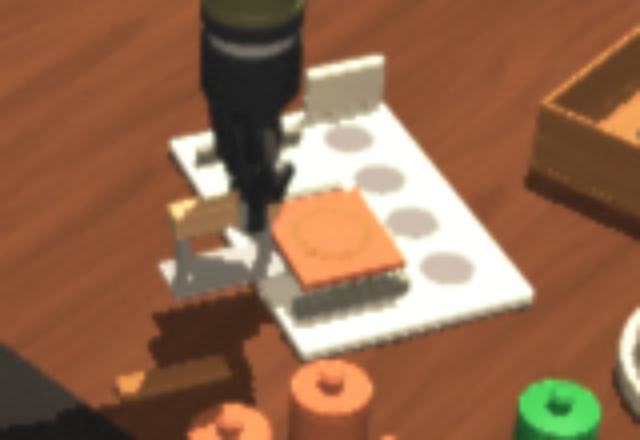

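The scene view shows the tile level above the right bay. Since the scene camera sees the whole tile and the discs, I'll measure it from there too.

```bash
cat >> h.py <<'E'
def scene_tile(zt):
    im,_=get_image("scene");hsv=cv2.cvtColor(im,cv2.COLOR_BGR2HSV);H,S,V=[hsv[...,i].astype(int) for i in range(3)];v,u=np.mgrid[0:400,0:640]
    roi=(u>320)&(u<415)&(v>110)&(v<195)
    off=[]
    for b in blobs(roi&(S>12)&(S<75)&(V>130)&(V<225),40):
        c=rays("scene",np.c_[u[b],v[b]],12).mean(0);L=sloc(c)
        k=[-99,-33,33,99][int(np.argmin(abs(np.array([-99,-33,33,99])-L[1])))]
        if abs(L[0]-92)<10 and abs(L[1]-k)<9 and b.sum()<200: off.append(L-[92,k])
    print("scene offset",np.round(off,1)); o=np.median(off,0)
    for b in blobs(roi&(H<16)&(S>130)&(V>140),200):
        r=rect("scene",b,zt);print("tile",b.sum(),r[1:],"loc corrected",sloc(r[0])-o)
E
python3 - <<'E'
from h import *
scene_tile(48)
E
```

```text
scene offset [[10.  -3.4]]
tile 1323 (352.891357421875, 139.4606475830078, -57.02317810058594) loc corrected [149.3   6.5]
tile 554 (112.47509765625, 90.80318450927734, -29.619915008544922) loc corrected [ -0.1 -67.2]
tile 387 (121.24634552001953, 63.87126541137695, 40.997047424316406) loc corrected [  37.  -228.4]
tile 230 (96.64539337158203, 59.2462272644043, 40.99702835083008) loc corrected [ -72.3 -190. ]
```

Call:
send_rows(increments="-1 0 0 0.4 0 0 0; -1 0 0 0.8 0 0 0; -1 0 0 1.1 0 0 0; -1 0 0 1.3 0 0 0; -1 0 0 1.5 0 0 0")

```text
time: 14.7
position: [526.5, 222.5, 77.3]
tool_rot: [0.0, 0.861, 0.509, 0.0]
wrist_force: [0.8, -0.3, -2.4]
opening: 0.219
gripper_force: 98.4
```

Call:
send_rows(increments="-1 0 0 0.2 0 0 0; -1 0 0 0.35 0 0 0; -1 0 0 0.35 0 0 0")

```text
time: 15.0
position: [526.1, 222.2, 73.5]
tool_rot: [0.0, 0.861, 0.509, -0.0]
wrist_force: [-0.4, 0.8, -3.2]
opening: 0.215
gripper_force: 98.4
```

```bash
python3 - <<'E'
from h import *
s=read_state();print(sloc(s["position"]))
scene_tile(38);tile_top(38)
plan([])
E
```

```text
[-69.1 -66.7]
scene offset [[10.  -3.4]]
tile 1306 (356.77203369140625, 138.11346435546875, -57.023258209228516) loc corrected [157.9  18.2]
tile 538 (111.30266571044922, 87.89510345458984, -30.251930236816406) loc corrected [ -2.4 -67.2]
tile 394 (119.57290649414062, 64.5736083984375, 40.99705123901367) loc corrected [  44.5 -219.1]
tile 220 (94.537353515625, 59.89774703979492, 40.99699401855469) loc corrected [ -65.9 -180.3]
tile 209 38.94252964303723 (array([593.1, 267.2]), 95.12191772460938, 42.07754135131836, 78.05650329589844) setter loc [   2.5 -104.1]
t 15.1 p [526.2 222.2  73.7] yaw 61.2 tilt [ 0. -0.] F [ 0.9  0.5 -2.3] op 0.216 gf 98.42771887779236 j [ 0.2  0.4 -0.7  1.8  0.3  1.  -1.2]
```

Tile is resting on the battens (tile-top z 38.9). Withdrawing the lifter.

Call:
send_rows(increments="-1 -0.5 0 0 0 0 0; -1 -1.2 0 0 0 0 0; -1 -2 0 0 0 0 0; -1 -2.8 0 0 0 0 0; -1 -3.6 0 0 0 0 0")

```text
time: 15.6
position: [508.4, 189.6, 73.7]
tool_rot: [0.0, 0.861, 0.509, -0.0]
wrist_force: [-0.1, -0.0, -2.4]
opening: 0.215
gripper_force: 98.4
```

Call:
send_rows(increments="-1 -0.9 0 0 0 0 0; -1 -1.8 0 0 0 0 0; -1 -2.7 0 0 0 0 0; -1 -3.6 0 0 0 0 0; -1 -4.5 0 0 0 0 0")

```text
time: 16.1
position: [486.7, 150.5, 73.7]
tool_rot: [0.0, 0.861, 0.509, -0.0]
wrist_force: [-0.2, 0.1, -3.2]
opening: 0.217
gripper_force: 98.4
```

Call:
send_rows(increments="-1 -1 0 0 0 0 0; -1 -2 0 0 0 0 0; -1 -3 0 0 0 0 0; -1 -3 0 -2 0 0 0; -1 -3 0 -5 0 0 0")

```text
time: 16.6
position: [470.6, 123.7, 122.6]
tool_rot: [-0.001, 0.861, 0.509, -0.002]
wrist_force: [1.2, 0.9, -1.8]
opening: 0.216
gripper_force: 98.4
```

```bash
python3 - <<'E'
from h import *
s=read_state();print(sloc(s["position"]))
scene_tile(38);im,p=tile_top(38);cv2.imwrite("pics/l6.png",im)
a=np.deg2rad(-4.04)
o=np.array([476.3,1.8]);t=o-26*np.array([np.cos(a),np.sin(a)])
plan([(455,60,110,28,-1,30),(*t,100,-4,-1,30),(*t,66,-4,-1,15)])
E
```

```text
[-182.1  -65. ]
scene offset []
tile 275 (210.7620849609375, 42.04376220703125, 86.57962036132812) loc corrected [nan nan]
tile 1142 (342.42913818359375, 120.39801788330078, -57.023258209228516) loc corrected [nan nan]
tile 559 (110.99372100830078, 87.75364685058594, -29.683349609375) loc corrected [nan nan]
tile 469 (155.68138122558594, 134.0002899169922, 40.99705123901367) loc corrected [nan nan]
tile 1079 38.31364298247877 (array([558.6, 283.3]), 100.75434875488281, 88.98821258544922, -29.511127471923828) setter loc [  0.2 -66.1]
t 16.7 p [475.2 125.4 127.2] yaw 61.2 tilt [0. 0.] F [ 1.1  1.  -2.3] op 0.222 gf 98.8555920124054 j [ 0.4  0.1 -0.7  2.   0.1  1.1 -0.9]
-1 -1.68 0.34 0.43 0 0 0.145; -1 -3.35 0.69 0.85 0.002 -0.003 0.289; -1 -5.03 1.03 1.28 0.004 -0.004 0.434; -1 -6.71 1.37 1.71 0.005 -0.006 0.579
--
-1 -0.76 1.19 0.25 0 0 0.14; -1 -1.53 2.38 0.5 0 0 0.279; -1 -2.29 3.57 0.75 0 0 0.419; -1 -3.06 4.76 1 0 0 0.559
--
-1 0 0 1.13 0 0 0; -1 0 0 2.27 0 0 0; -1 0 0 3.4 0 0 0
--
  return _methods._mean(a, axis=axis, dtype=dtype,
  ret = ret.dtype.type(ret / rcount)
```

Call:
send_rows(increments="-1 -1.7 0.3 0.4 0 0 0.145; -1 -3.4 0.7 0.8 0 0 0.289; -1 -5 1 1.3 0 0 0.434; -1 -6.7 1.4 1.7 0 0 0.579; -1 -6.7 1.4 1.7 0 0 0.579")

```text
time: 17.2
position: [450.8, 56.6, 105.1]
tool_rot: [0.001, 0.971, 0.24, -0.002]
wrist_force: [-0.2, -1.0, -2.9]
opening: 0.213
gripper_force: 98.5
```

Call:
send_rows(increments="-1 -0.8 1.2 0.3 0 0 0.14; -1 -1.5 2.4 0.5 0 0 0.28; -1 -2.3 3.6 0.8 0 0 0.42; -1 -3.1 4.7 1 0 0 0.559; -1 -3.1 4.7 1 0 0 0.559")

```text
time: 17.7
position: [446.7, 2.2, 96.0]
tool_rot: [0.0, 0.999, -0.035, -0.001]
wrist_force: [-0.8, -0.4, -2.4]
opening: 0.216
gripper_force: 98.5
```

```bash
python3 - <<'E'
from h import *
im,p,m,s,zp=lifter()
for b in blobs(m,300): print(b.sum(),np.median(p[b][:,2]),rect("top",b,float(np.median(p[b][:,2]))))
plan([(450.5,5.6,66,-4,-1,15)])
E
```

```text
781 43.493443146325035 (array([518.3,  -4.2]), 94.86070251464844, 60.62451171875, -1.2885818481445312)
t 17.8 p [447.1   3.6  96.3] yaw -3.8 tilt [-0.  0.] F [ 0.7 -0.  -2.5] op 0.218 gf 98.54121923446655 j [ 0.5  0.1 -0.6  2.1  0.   1.  -1.7]
-1 0.11 -0.07 1.01 0 0 0; -1 0.22 -0.15 2.02 0 0 0.002; -1 0.33 -0.22 3.03 0 0 0.003
--
```

Call:
send_rows(increments="-1 0.3 -0.2 0.5 0 0 0; -1 0.5 -0.3 1.2 0 0 0; -1 0.5 -0.3 2 0 0 0; -1 0.5 -0.3 2.7 0 0 0; -1 0.5 -0.3 3.2 0 0 0")

```text
time: 18.25
position: [451.9, 6.3, 63.6]
tool_rot: [-0.0, 0.999, -0.035, -0.001]
wrist_force: [0.2, -0.3, -3.4]
opening: 0.216
gripper_force: 98.5
```

Call:
send_rows(increments="-1 0 0 0.15 0 0 0; -1 0 0 0.3 0 0 0; -1 0 0 0.4 0 0 0; -1 0 0 0.4 0 0 0; -1 0 0 0.4 0 0 0")

```text
time: 18.75
position: [452.7, 6.0, 60.9]
tool_rot: [0.0, 0.999, -0.035, 0.0]
wrist_force: [-0.8, 0.7, -3.4]
opening: 0.222
gripper_force: 98.5
```

```bash
python3 - <<'E'
from h import *
im,p,m,s,zp=lifter();cv2.imwrite("pics/l7.png",cv2.resize(im[200:310,290:370],None,fx=5,fy=5))
for b in blobs(m,300): print(b.sum(),np.median(p[b][:,2]),rect("top",b,6))
plan([])
E
```

```text
785 8.209522937124348 (array([525.2,  -2.1]), 97.58878326416016, 62.24172592163086, -4.041961669921875)
t 18.8 p [452.7   6.   60.9] yaw -4.0 tilt [ 0. -0.] F [ 0.2  0.7 -1.5] op 0.216 gf 98.5250473022461 j [ 0.5  0.1 -0.6  2.1  0.1  0.9 -1.8]
```

View pics/l7.png

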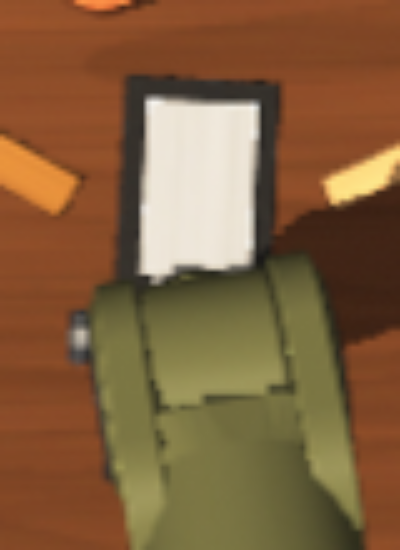

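The blade sits centred on the mat, (140–262, 97) against the mat's (127–278, 80). Lower 2 mm, release, back off.

Call:
send_rows(increments="-1 -0.1 0 0.1 0 0 0; -1 -0.1 0 0.2 0 0 0; -1 -0.1 0 0.2 0 0 0; -1 -0.1 0 0.2 0 0 0")

```text
time: 19.2
position: [451.4, 6.2, 59.0]
tool_rot: [0.0, 0.999, -0.035, -0.0]
wrist_force: [-1.8, 0.1, 2.8]
opening: 0.223
gripper_force: 99.0
```

Call:
send_rows(increments="-0.4 0 0 0 0 0 0; -0.3 0 0 0 0 0 0; 0 0 0 0 0 0 0; 0.2 0 0 0 0 0 0; 0.2 0 0 0 0 0 0")

```text
time: 19.7
position: [451.6, 6.1, 58.7]
tool_rot: [0.0, 0.999, -0.035, 0.0]
wrist_force: [-0.0, 0.5, 0.8]
opening: 0.598
gripper_force: 0.0
```

Call:
send_rows(increments="0.2 0 0 -1.5 0 0 0; 0.4 0 0 -4 0 0 0; 0.6 0 0 -8 0 0 0; 1 0 0 -12 0 0 0; 1 0 0 -14 0 0 0")

```text
time: 20.2
position: [453.0, 6.3, 202.2]
tool_rot: [0.0, 0.999, -0.035, 0.003]
wrist_force: [0.6, -0.8, -0.4]
opening: 0.999
gripper_force: 0.0
```

```bash
cat >> h.py <<'E'
def caddies():
    im,p=cloud("top");hsv=cv2.cvtColor(im,cv2.COLOR_BGR2HSV);z=p[...,2]
    org=(hsv[...,0]<14)&(hsv[...,1]>150)&(hsv[...,2]>110)&(p[...,0]>400)&(p[...,0]<760)&(p[...,1]>-300)
    for b in blobs(org&(z>44)&(z<82),100):
        zt=float(np.median(z[b])); c,rr=cv2.minEnclosingCircle(rays("top",np.argwhere(b)[:,::-1],zt)[:,:2].astype(np.float32))
        print("caddy",b.sum(),round(zt,1),np.array(c),round(rr,1),"setter",sloc(c))
    return im,p
E
python3 - <<'E'
from h import *
im,p=caddies();cv2.imwrite("pics/l8.png",im)
plan([])
E
```

```text
caddy 396 57.6 [674.4 133.8] 29.8 setter [ -76.  -239.2]
caddy 391 57.8 [661.7 -51.1] 30.0 setter [-244.5 -316.3]
caddy 402 57.8 [ 659.1 -120.9] 30.0 setter [-307.1 -347.4]
caddy 376 58.2 [649.   48.9] 29.9 setter [-162.7 -257.4]
t 20.2 p [454.4   6.3 204.3] yaw -4.0 tilt [ 0. -0.] F [ 1.3 -0.7  1.9] op 0.999 gf 0.0 j [ 0.5 -0.1 -0.6  2.  -0.   1.2 -1.7]
```

```bash
python3 - <<'E'
from h import *
plan([(580,70,200,45,1,45),(674,134.5,150,90,1,45),(674,134.5,34,90,1,25)])
E
```

```text
t 20.2 p [454.4   6.3 204.3] yaw -4.0 tilt [ 0. -0.] F [ 1.3 -0.7  1.9] op 0.999 gf 0.0 j [ 0.5 -0.1 -0.6  2.  -0.   1.2 -1.7]
1 2.01 -1.21 0.09 0 0 -0.143; 1 4.03 -2.41 0.18 0 -0.003 -0.285; 1 6.04 -3.62 0.27 0.002 -0.004 -0.428; 1 8.05 -4.83 0.35 0.003 -0.005 -0.57; 1 10.07 -6.03 0.44 0.004 -0.006 -0.713
1 2.31 0.4 0.08 0 0 -0.143
--
1 1.87 0.35 0.83 0 0 -0.131; 1 3.74 0.7 1.67 0 0 -0.262; 1 5.6 1.04 2.5 0 0 -0.393; 1 7.47 1.39 3.33 0 0 -0.524; 1 9.34 1.74 4.17 0 0 -0.654
1 1.27 1.41 0.83 0 0 -0.131
--
1 0 0 2.32 0 0 0; 1 0 0 4.64 0 0 0; 1 0 0 6.96 0 0 0; 1 0 0 9.28 0 0 0; 1 0 0 11.6 0 0 0
--
```

Call:
send_rows(increments="1 2 -1.2 0.1 0 0 -0.143; 1 4 -2.4 0.2 0 0 -0.285; 1 6 -3.6 0.3 0 0 -0.428; 1 8 -4.8 0.4 0 0 -0.57; 1 10 -6 0.4 0 0 -0.713")

```text
time: 20.75
position: [556.0, 59.3, 193.9]
tool_rot: [-0.0, 0.948, 0.319, -0.0]
wrist_force: [0.9, -0.2, -0.0]
opening: 0.997
gripper_force: 0.0
```

Call:
send_rows(increments="1 2.3 0.4 0.1 0 0 -0.143; 1 2.3 0.4 0.1 0 0 -0.143")

```text
time: 20.95
position: [577.7, 71.4, 192.6]
tool_rot: [-0.001, 0.923, 0.385, 0.0]
wrist_force: [-0.2, 0.3, 0.2]
opening: 0.998
gripper_force: 0.0
```

Call:
send_rows(increments="1 1.9 0.3 0.8 0 0 -0.131; 1 3.7 0.7 1.7 0 0 -0.262; 1 5.6 1 2.5 0 0 -0.393; 1 7.5 1.4 3.3 0 0 -0.524; 1 9.3 1.7 4.2 0 0 -0.654")

```text
time: 21.45
position: [654.2, 123.1, 150.9]
tool_rot: [0.0, 0.751, 0.661, -0.0]
wrist_force: [-0.5, 0.3, 0.2]
opening: 0.996
gripper_force: 0.0
```

Call:
send_rows(increments="1 1.3 1.4 0.8 0 0 -0.131; 1 1.3 1.4 0.8 0 0 -0.131; 1 1.3 1.4 0.8 0 0 -0.131")

```text
time: 21.75
position: [668.8, 134.1, 142.9]
tool_rot: [-0.001, 0.708, 0.706, -0.001]
wrist_force: [0.3, 0.2, 0.0]
opening: 1.002
gripper_force: 0.0
```

```bash
python3 - <<'E'
from h import *
caddies()
plan([(674,134.5,90,90,1,25),(674,134.5,34,90,1,14)])
E
```

```text
caddy 389 58.0 [662.  -51.3] 29.7 setter [-244.6 -316.6]
caddy 377 57.8 [ 659.8 -122.4] 28.8 setter [-308.  -348.7]
caddy 253 58.5 [649.   48.6] 29.1 setter [-163.  -257.5]
t 21.8 p [668.9 133.8 143.6] yaw 89.8 tilt [-0. -0.] F [-0.   0.   0.7] op 1.002 gf 0.0 j [ 0.3  0.6 -0.8  1.5  0.4  1.3 -0.5]
1 0.03 0.17 1.79 0 0 0; 1 0.05 0.34 3.57 0 0 0; 1 0.08 0.51 5.36 0 0 -0.003
--
1 0 0 1.4 0 0 0; 1 0 0 2.8 0 0 0; 1 0 0 4.2 0 0 0; 1 0 0 5.6 0 0 0
--
```

Call:
send_rows(increments="1 0.1 0.3 2.5 0 0 0; 1 0.1 0.5 5 0 0 0; 1 0.1 0.5 7.5 0 0 0; 1 0.1 0.5 9.5 0 0 0; 1 0.1 0.5 10.9 0 0 0", force=50)

```text
time: 22.3
position: [673.7, 134.0, 33.8]
tool_rot: [0.0, 0.708, 0.706, -0.001]
wrist_force: [0.4, -0.3, 0.3]
opening: 1.001
gripper_force: 0.0
```

Call:
send_rows(increments="1 0 0 0 0 0 0; 0.5 0 0 0 0 0 0; 0.3 0 0 0 0 0 0; 0 0 0 0 0 0 0; 0 0 0 0 0 0 0")

```text
time: 22.8
position: [676.0, 135.8, 36.9]
tool_rot: [0.001, 0.707, 0.707, 0.001]
wrist_force: [0.3, -0.7, 6.2]
opening: 0.69
gripper_force: 54.6
```

Call:
send_rows(increments="0 0 0 0 0 0 0; 0 0 0 -1 0 0 0; 0 0 0 -3 0 0 0; 0 0 0 -6 0 0 0; 0 0 0 -9 0 0 0")

```text
time: 23.3
position: [673.7, 135.2, 125.2]
tool_rot: [-0.001, 0.707, 0.707, -0.001]
wrist_force: [0.6, 0.2, -2.0]
opening: 0.688
gripper_force: 54.3
```

```bash
python3 - <<'E'
from h import *
P=SO+92*SX+99*SY
print(P)
plan([(560,290,140,120,0,35),(*P,140,151.5,0,35),(*P,80,151.5,0,20)])
E
```

```text
[457.3 442.8]
t 23.3 p [673.7 135.2 125.2] yaw 90.0 tilt [-0. -0.] F [ 0.6  0.2 -2. ] op 0.688 gf 54.288532733917236 j [ 0.3  0.6 -0.7  1.5  0.4  1.2 -0.5]
0 2.58 -1.89 -0.24 0 0 -0.087; 0 5.16 -3.79 -0.49 0 0 -0.174; 0 7.74 -5.68 -0.73 0 0 -0.262; 0 10.32 -7.58 -0.98 0 0 -0.349; 0 12.9 -9.47 -1.22 0 0 -0.436
0 3.14 -0.63 -0.25 0 0 -0.087
--
0 3.06 -0.21 0 0 0 -0.092; 0 6.12 -0.42 0 0 0 -0.183; 0 9.18 -0.63 0 0 0 -0.275; 0 12.24 -0.84 0 0 0 -0.367; 0 15.31 -1.05 0 0 0 -0.458
0 2.84 1.17 0 0 0 -0.092
--
0 0 0 2 0 0 0; 0 0 0 4 0 0 0; 0 0 0 6 0 0 0
--
```

Call:
send_rows(increments="0 2.6 -1.9 -0.2 0 0 -0.087; 0 5.2 -3.8 -0.5 0 0 -0.174; 0 7.7 -5.7 -0.7 0 0 -0.262; 0 10.3 -7.6 -1 0 0 -0.349; 0 12.9 -9.5 -1.2 0 0 -0.436")

```text
time: 23.8
position: [578.4, 265.1, 137.0]
tool_rot: [0.0, 0.536, 0.844, -0.0]
wrist_force: [0.3, 0.9, -1.5]
opening: 0.689
gripper_force: 54.0
```

Call:
send_rows(increments="0 3.1 -0.6 -0.2 0 0 -0.087; 0 3.1 -0.6 -0.2 0 0 -0.087")

```text
time: 24.0
position: [556.2, 295.9, 139.7]
tool_rot: [-0.002, 0.496, 0.869, 0.001]
wrist_force: [0.2, 1.8, -0.8]
opening: 0.689
gripper_force: 54.0
```

Call:
send_rows(increments="0 3.1 -0.2 0 0 0 -0.092; 0 6.1 -0.4 0 0 0 -0.183; 0 9.2 -0.6 0 0 0 -0.275; 0 12.2 -0.8 0 0 0 -0.367; 0 15.3 -1 0 0 0 -0.458")

```text
time: 24.5
position: [475.5, 417.6, 138.7]
tool_rot: [0.0, 0.289, 0.957, -0.001]
wrist_force: [1.2, -0.4, -1.0]
opening: 0.686
gripper_force: 53.9
```

Call:
send_rows(increments="0 2.8 1.2 0 0 0 -0.092; 0 2.8 1.2 1 0 0 -0.092; 0 2.8 1.2 3 0 0 -0.092; 0 2.8 1.2 4 0 0 -0.092; 0 2.8 1.2 4 0 0 -0.092")

```text
time: 25.0
position: [459.2, 441.1, 96.7]
tool_rot: [-0.001, 0.247, 0.969, -0.002]
wrist_force: [-0.8, 0.9, -2.0]
opening: 0.689
gripper_force: 54.1
```

```bash
cat >> h.py <<'E'
def place(k): return SO+92*SX+(99-66*k)*SY
E
python3 - <<'E'
from h import *
P=place(0)
plan([(*P,80,151.5,0,20),(*P,49,151.5,0,8)])
im,_=get_image("scene");cv2.imwrite("pics/l9.png",cv2.resize(im[80:230,270:450],None,fx=3.5,fy=3.5))
E
```

```text
t 25.0 p [459.2 441.1  96.7] yaw 151.4 tilt [-0. -0.] F [-0.8  0.9 -2. ] op 0.689 gf 54.14125621318817 j [-0.1  0.6 -1.   1.6  0.6  1.2 -0.1]
0 0.25 0.06 1.67 -0.004 0 0
--
0 0 0 0.78 0 0 0; 0 0 0 1.55 0 0 0; 0 0 0 2.33 0 0 0; 0 0 0 3.1 0 0 0
--
```

View pics/l9.png

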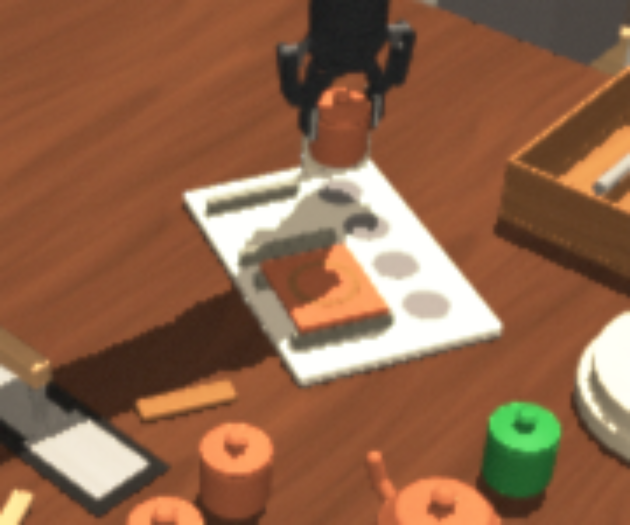

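The caddy is held upright above the disc next to the fence (crop (340,130)). Lower and release.

Call:
send_rows(increments="0 0.3 0 1 0 0 0; 0 0.3 0 2.2 0 0 0; 0 0.3 0 3.2 0 0 0; 0 0.3 0 4.1 0 0 0; 0 0.3 0 4.7 0 0 0")

```text
time: 25.55
position: [456.5, 444.0, 50.3]
tool_rot: [-0.0, 0.246, 0.969, -0.001]
wrist_force: [1.0, 0.3, -0.6]
opening: 0.689
gripper_force: 54.1
```

Call:
send_rows(increments="0 0 0 0.1 0 0 0; 0 0 0 0.1 0 0 0; 0.45 0 0 0.1 0 0 0; 0.55 0 0 0.1 0 0 0; 0.65 0 0 0.1 0 0 0")

```text
time: 26.05
position: [457.0, 444.9, 51.3]
tool_rot: [0.0, 0.246, 0.969, 0.0]
wrist_force: [1.0, 0.7, -0.8]
opening: 0.826
gripper_force: 0.0
```

Call:
send_rows(increments="0.65 0 0 0 0 0 0; 0.65 0 0 -1 0 0 0; 0.65 0 0 -3 0 0 0; 0.65 0 0 -6.5 0 0 0; 0.65 0 0 -10 0 0 0")

```text
time: 26.55
position: [456.5, 444.7, 153.3]
tool_rot: [0.0, 0.246, 0.969, 0.0]
wrist_force: [1.1, 0.4, 0.1]
opening: 0.824
gripper_force: 0.0
```

```bash
python3 - <<'E'
from h import *
caddies()
plan([(560,240,160,120,1,45),(650,49.5,150,90,1,45),(649,49.5,34,90,1,25)])
E
```

```text
caddy 373 58.1 [662.  -51.5] 29.7 setter [-244.7 -316.7]
caddy 382 57.8 [ 659.1 -120.9] 30.0 setter [-307.1 -347.4]
caddy 308 57.8 [648.8  49.1] 29.9 setter [-162.6 -257.2]
caddy 250 70.1 [452.8 438. ] 28.8 setter [ 85.7 100.7]
t 26.6 p [458.3 447.8 160.2] yaw 151.5 tilt [0. 0.] F [0.5 2.5 3.9] op 0.822 gf 0.0 j [-0.   0.6 -1.1  1.6  0.5  1.3 -0.1]
1 -3.14 -2.24 -0.01 0 0 0.092; 1 -6.28 -4.47 -0.02 0.003 0 0.183; 1 -9.43 -6.71 -0.03 0.005 0 0.275; 1 -12.57 -8.94 -0.04 0.007 0 0.367; 1 -15.71 -11.18 -0.05 0.009 0 0.458
1 -3.81 -0.61 0 0 0 0.092
--
1 -4.2 -0.35 0.2 0 0 0.105; 1 -8.4 -0.69 0.4 0 0 0.209; 1 -12.6 -1.04 0.6 0 0 0.314; 1 -16.8 -1.38 0.8 0 0 0.419; 1 -21 -1.73 1 0 0 0.524
--
1 0 -0.02 2.32 0 0 0; 1 0 -0.04 4.64 0 0 0; 1 0 -0.06 6.96 0 0 0; 1 0 -0.08 9.28 0 0 0; 1 0 -0.1 11.6 0 0 0
--
```

Call:
send_rows(increments="1 -3.1 -2.2 0 0 0 0.092; 1 -6.3 -4.5 0 0 0 0.183; 1 -9.4 -6.7 0 0 0 0.275; 1 -12.6 -8.9 0 0 0 0.367; 1 -15.7 -11.2 0 0 0 0.458")

```text
time: 27.1
position: [542.2, 270.2, 152.6]
tool_rot: [0.001, 0.461, 0.887, 0.001]
wrist_force: [1.0, 0.4, 0.3]
opening: 1.002
gripper_force: 0.0
```

Call:
send_rows(increments="1 -3.8 -0.6 0 0 0 0.092; 1 -3.8 -0.6 0 0 0 0.092")

```text
time: 27.3
position: [562.5, 229.5, 151.8]
tool_rot: [0.002, 0.505, 0.863, -0.001]
wrist_force: [0.5, -0.5, 0.3]
opening: 0.998
gripper_force: 0.0
```

Call:
send_rows(increments="1 -4.2 -0.3 0.2 0 0 0.105; 1 -8.4 -0.7 0.4 0 0 0.209; 1 -12.6 -1 0.6 0 0 0.314; 1 -16.8 -1.4 0.8 0 0 0.419; 1 -20.8 -1.7 1 0 0 0.524")

```text
time: 27.8
position: [648.4, 46.9, 142.4]
tool_rot: [0.001, 0.709, 0.706, 0.001]
wrist_force: [0.6, 0.5, -0.5]
opening: 1.001
gripper_force: 0.0
```

```bash
python3 - <<'E'
from h import *
caddies()
plan([(649.5,49.6,34,90,1,25)])
E
```

```text
caddy 263 58.0 [662.4 -52.9] 29.0 setter [-245.7 -317.7]
caddy 389 57.7 [ 659.2 -121.2] 29.8 setter [-307.3 -347.5]
caddy 371 69.6 [451.6 439. ] 30.3 setter [ 85.9 102.2]
t 27.9 p [651.5  37.  141.5] yaw 88.9 tilt [ 0. -0.] F [ 2.1 -7.3 -0.4] op 0.998 gf 0.0 j [ 0.5  0.5 -0.8  1.6  0.4  1.2 -0.4]
1 0.26 -0.05 2.15 0 0 -0.004; 1 0.53 -0.11 4.3 0 0.002 -0.007; 1 0.79 -0.16 6.45 0.002 0.003 -0.011; 1 1.05 -0.21 8.6 0.003 0.004 -0.015; 1 1.31 -0.27 10.74 0.004 0.006 -0.019
--
```

Call:
send_rows(increments="1 0.2 0 2 0 0 0; 1 0.2 0 4 0 0 0; 1 0.2 0 4 0 0 0")

```text
time: 28.15
position: [645.8, 50.5, 99.2]
tool_rot: [-0.001, 0.707, 0.707, -0.001]
wrist_force: [-0.6, -0.3, -0.1]
opening: 1.003
gripper_force: 0.0
```

```bash
python3 - <<'E'
from h import *
im,p=caddies()
v,u=np.mgrid[0:400,0:640]
hsv=cv2.cvtColor(im,cv2.COLOR_BGR2HSV)
m=(hsv[...,0]<16)&(hsv[...,1]>110)&(u>130)&(u<200)&(v>235)&(v<300)&(p[...,2]>25)
for b in blobs(m,80): print(b.sum(),rays("top",np.argwhere(b)[:,::-1].mean(0)[None],60),np.argwhere(b).min(0),np.argwhere(b).max(0))
k=m&(p[...,2]>76)&(p[...,2]<95);print("knob",k.sum(),p[k].mean(0))
cv2.imwrite("pics/l10.png",np.hstack([cv2.resize(im[150:320,110:270],None,fx=2.5,fy=2.5),cv2.resize(im[150:320,270:430],None,fx=2.5,fy=2.5)]))
plan([(649.5,49.6,34,90,1,25)])
E
```

```text
caddy 328 58.2 [661.7 -52.7] 29.6 setter [-245.9 -317.1]
caddy 377 58.4 [ 659.8 -122. ] 29.0 setter [-307.7 -348.4]
caddy 367 68.9 [451.6 439.2] 30.3 setter [ 86.1 102.3]
493 [[451.9 438.4  60. ]] [259 149] [281 175]
knob 50 [453.9 443.5  82.2]
t 28.2 p [646.7  50.7 100.7] yaw 90.0 tilt [-0.  0.] F [ 0.9  0.6 -0. ] op 1.003 gf 0.0 j [ 0.5  0.5 -0.8  1.6  0.4  1.2 -0.4]
1 -0.04 0.1 2.22 0 0 0; 1 -0.07 0.19 4.45 0 0 0; 1 -0.11 0.29 6.67 0 0 0
--
```

View pics/l10.png

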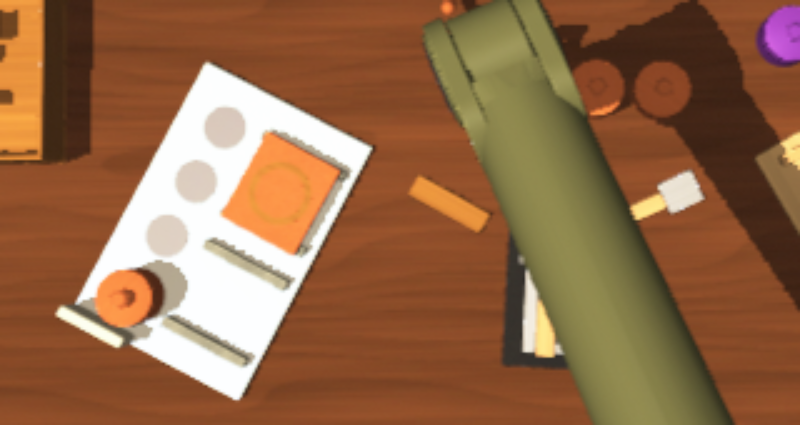

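The first caddy stands upright by the fence at crop (125,297). Its side faces bias the circle fit, so I'll use depth points of the lid only.

```bash
cat >> h.py <<'E'
def lids():
    im,p=cloud("top");hsv=cv2.cvtColor(im,cv2.COLOR_BGR2HSV);z=p[...,2]
    org=(hsv[...,0]<14)&(hsv[...,1]>130)&(hsv[...,2]>70)&(p[...,0]>400)&(p[...,0]<760)&(p[...,1]>-300)
    for b in blobs(org&(z>44)&(z<95),80):
        for h0 in (58,70):
            t=b&(abs(z-h0)<4)
            if t.sum()<0.45*b.sum():continue
            q=p[t][:,:2].astype(np.float32);c,r=cv2.minEnclosingCircle(q);lo,hi=np.percentile(q,[1,99],axis=0)
            k=b&(z>h0+8);kn=np.median(p[k],0)[:2] if k.sum()>4 else None
            print("lid",h0,t.sum(),"circ",np.array(c),round(r,1),"box",(lo+hi)/2,hi-lo,"knob",kn,"setter",sloc(c),sloc((lo+hi)/2),sloc(kn) if kn is not None else "")
    return im,p
E
python3 - <<'E'
from h import *
lids()
E
```

```text
lid 58 218 circ [664.4 -51.7] 27.6 box [664.3 -54.2] [52.9 44.8] knob [662.9 -49.2] setter [-243.8 -319. ] [-246.  -320.1] [-242.2 -316.5]
lid 58 274 circ [ 661.2 -119.7] 29.0 box [ 660.8 -119.8] [52.8 54.8] knob [ 661.8 -119. ] setter [-305.  -348.6] [-305.3 -348.2] [-304.2 -348.8]
lid 70 276 circ [452.8 442.4] 29.0 box [453.  442.3] [53.6 50.4] knob [455.  443.4] setter [ 89.5 102.8] [ 89.5 102.5] [ 91.4 101.3]
```

Call:
send_rows(increments="1 -0.1 0.2 2 0 0 0; 1 -0.1 0.3 4 0 0 0; 1 -0.1 0.3 5.5 0 0 0; 1 -0.1 0.3 6.7 0 0 0; 1 -0.1 0.3 6.7 0 0 0")

```text
time: 28.75
position: [649.5, 48.9, 32.5]
tool_rot: [-0.001, 0.707, 0.707, -0.001]
wrist_force: [-0.0, 0.1, 0.5]
opening: 1.003
gripper_force: 0.0
```

Call:
send_rows(increments="1 0 0 0 0 0 0; 0.5 0 0 0 0 0 0; 0.3 0 0 0 0 0 0; 0 0 0 0 0 0 0; 0 0 0 0 0 0 0")

```text
time: 29.25
position: [651.5, 49.1, 35.1]
tool_rot: [0.001, 0.707, 0.707, 0.001]
wrist_force: [0.5, -0.3, 5.8]
opening: 0.692
gripper_force: 54.5
```

Call:
send_rows(increments="0 0 0 0 0 0 0; 0 0 0 -1 0 0 0; 0 0 0 -3 0 0 0; 0 0 0 -6 0 0 0; 0 0 0 -9 0 0 0")

```text
time: 29.75
position: [649.3, 48.8, 123.9]
tool_rot: [-0.001, 0.707, 0.707, -0.001]
wrist_force: [0.6, -0.1, -1.8]
opening: 0.692
gripper_force: 54.1
```

```bash
python3 - <<'E'
from h import *
P=SO+93*SX+32.5*SY
print(P)
plan([(*P,140,106.5,0,40)])
E
```

```text
[516.2 411.9]
t 29.8 p [649.3  48.8 123.9] yaw 90.0 tilt [-0. -0.] F [ 0.6 -0.1 -1.8] op 0.692 gf 54.09008860588074 j [ 0.5  0.5 -0.8  1.6  0.4  1.2 -0.4]
0 3.63 -1.33 -0.16 0 0 -0.029; 0 7.26 -2.67 -0.32 0 0 -0.058; 0 10.89 -4 -0.47 0 0 -0.087; 0 14.52 -5.34 -0.63 0 0 -0.115; 0 18.15 -6.67 -0.79 0 0 -0.144
0 3.78 -0.8 -0.16 0 0 -0.029; 0 7.57 -1.6 -0.32 0 0 -0.058; 0 11.35 -2.39 -0.48 0 0 -0.087; 0 15.14 -3.19 -0.64 0 0 -0.115; 0 18.92 -3.99 -0.8 0 0 -0.144
--
```

Call:
send_rows(increments="0 2.6 -1 -0.5 0 0 -0.02; 0 6.5 -2.4 -1 0 0 -0.05; 0 10.5 -3.9 -1.3 0 0 -0.08; 0 14.4 -5.3 -1.6 0 0 -0.115; 0 18.2 -6.7 -1.6 0 0 -0.144")

```text
time: 30.25
position: [581.9, 233.1, 139.7]
tool_rot: [-0.0, 0.654, 0.757, -0.0]
wrist_force: [-0.4, -0.7, -1.0]
opening: 0.69
gripper_force: 54.1
```

Call:
send_rows(increments="0 3.8 -0.8 0 0 0 -0.029; 0 7.6 -1.6 0 0 0 -0.058; 0 11.4 -2.4 0 0 0 -0.087; 0 15.1 -3.2 0 0 0 -0.115; 0 18.9 -4 0 0 0 -0.144")

```text
time: 30.75
position: [515.3, 413.6, 139.0]
tool_rot: [-0.0, 0.598, 0.802, -0.001]
wrist_force: [1.2, 0.8, -1.4]
opening: 0.688
gripper_force: 54.0
```

Call:
send_rows(increments="0 0 0 0 0 0 0; 0 0 0 2 0 0 0; 0 0 0 4 0 0 0; 0 0 0 5 0 0 0; 0 0 0 5 0 0 0")

```text
time: 31.25
position: [515.8, 411.1, 87.6]
tool_rot: [-0.001, 0.599, 0.801, -0.002]
wrist_force: [0.3, 0.1, -1.2]
opening: 0.683
gripper_force: 54.2
```

```bash
python3 - <<'E'
from h import *
P=SO+93*SX+32.5*SY
lids()
plan([(*P,49,106.5,0,10)])
E
```

```text
lid 58 191 circ [664.5 -50.9] 28.1 box [665.7 -51.4] [50.5 50.3] knob [665.3 -49.4] setter [-243.  -318.6] [-242.9 -320. ] [-241.3 -318.7]
lid 58 172 circ [ 661.1 -121. ] 27.8 box [ 660.5 -124.1] [53.  47.9] knob [ 661.8 -119.8] setter [-306.3 -349.2] [-309.2 -350.1] [-304.9 -349.1]
t 31.3 p [516.5 411.9  89. ] yaw 106.5 tilt [-0. -0.] F [-0.5  0.3 -0.5] op 0.69 gf 54.15415942668915 j [-0.1  0.6 -0.9  1.6  0.5  1.2 -0.8]
0 0 0 0.8 0 0 0; 0 0.01 -0.01 1.6 0 0 0; 0 0.01 -0.01 2.4 0 0 0; 0 0.01 -0.01 3.2 0 0 0; 0 0.01 -0.02 4 0 0 0
--
```

Call:
send_rows(increments="0 0 0 0.9 0 0 0; 0 0 0 1.9 0 0 0; 0 0 0 2.8 0 0 0; 0 0 0 3.6 0 0 0; 0 0 0 4.1 0 0 0")

```text
time: 31.8
position: [516.7, 412.0, 47.4]
tool_rot: [-0.0, 0.599, 0.801, -0.001]
wrist_force: [0.1, 0.5, -2.0]
opening: 0.692
gripper_force: 54.2
```

Call:
send_rows(increments="0 0 0 0 0 0 0; 0.4 0 0 0 0 0 0; 0.5 0 0 0 0 0 0; 0.6 0 0 0 0 0 0; 0.65 0 0 0 0 0 0")

```text
time: 32.3
position: [517.3, 412.6, 49.2]
tool_rot: [0.0, 0.599, 0.801, 0.0]
wrist_force: [0.2, -0.3, -0.3]
opening: 0.824
gripper_force: 0.0
```

Call:
send_rows(increments="0.65 0 0 0 0 0 0; 0.65 0 0 -1 0 0 0; 0.65 0 0 -3 0 0 0; 0.65 0 0 -6.5 0 0 0; 0.65 0 0 -10 0 0 0")

```text
time: 32.8
position: [516.7, 412.2, 150.1]
tool_rot: [-0.0, 0.599, 0.801, -0.0]
wrist_force: [0.7, 0.2, 0.8]
opening: 0.828
gripper_force: 0.0
```

Call:
send_rows(increments="1 -2 0 0 0 0 0.01; 1 -4 0.5 0 0 0 0.03; 1 -4 0.5 0 0 0 0.03")

```text
time: 33.1
position: [536.1, 372.1, 149.5]
tool_rot: [0.002, 0.613, 0.79, -0.0]
wrist_force: [0.2, 0.4, -0.3]
opening: 1.001
gripper_force: 0.0
```

```bash
python3 - <<'E'
from h import *
lids()
plan([(664,-50.5,150,90,1,47)])
E
```

```text
lid 58 182 circ [664.5 -50.9] 28.1 box [665.6 -51.7] [50.2 50.2] knob [665.8 -49.2] setter [-243.  -318.7] [-243.2 -320. ] [-240.9 -319. ]
lid 58 169 circ [ 660.4 -121.2] 28.6 box [ 660.6 -125.2] [52.5 45.1] knob [ 661.7 -119.5] setter [-306.7 -348.6] [-310.1 -350.7] [-304.6 -349. ]
t 33.1 p [534.6 373.8 149.3] yaw 104.5 tilt [ 0. -0.] F [-0.2 -0.2 -0.1] op 1.001 gf 0.0 j [ 0.   0.5 -0.9  1.5  0.4  1.3 -0.7]
1 -4.43 0.19 0 0 0 0.025; 1 -8.86 0.37 -0.01 0 0 0.051; 1 -13.3 0.56 -0.01 0 0 0.076; 1 -17.73 0.75 -0.01 0 0 0.102; 1 -22.16 0.93 -0.01 0 0 0.127
1 -4.37 0.75 0 0 0 0.025; 1 -8.75 1.49 -0.01 0 0 0.051; 1 -13.12 2.24 -0.01 0 0 0.076; 1 -17.49 2.99 -0.02 0 0 0.102; 1 -21.86 3.73 -0.02 0 0 0.127
--
```

Call:
send_rows(increments="1 -4.4 0.2 0 0 0 0.025; 1 -8.9 0.4 0 0 0 0.05; 1 -13.3 0.6 0 0 0 0.076; 1 -17.7 0.8 0 0 0 0.102; 1 -22.2 0.9 0 0 0 0.127")

```text
time: 33.65
position: [598.2, 163.2, 149.1]
tool_rot: [-0.0, 0.659, 0.752, 0.0]
wrist_force: [0.6, -0.0, 0.2]
opening: 0.999
gripper_force: 0.0
```

Call:
send_rows(increments="1 -4.4 0.8 0 0 0 0.025; 1 -8.8 1.5 0 0 0 0.05; 1 -13.1 2.2 0 0 0 0.076; 1 -17.5 3 0 0 0 0.102; 1 -21.9 3.7 0 0 0 0.127")

```text
time: 34.15
position: [663.9, -49.2, 149.1]
tool_rot: [-0.0, 0.706, 0.709, 0.001]
wrist_force: [0.7, 0.5, 1.4]
opening: 1.001
gripper_force: 0.0
```

Call:
send_rows(increments="1 0 0 1 0 0 0; 1 0 0 3 0 0 0; 1 0 0 5 0 0 0; 1 0 0 5 0 0 0")

```text
time: 34.55
position: [661.3, -47.8, 95.7]
tool_rot: [-0.002, 0.705, 0.709, -0.001]
wrist_force: [-0.1, 0.6, -1.3]
opening: 1.003
gripper_force: 0.0
```

```bash
python3 - <<'E'
from h import *
lids()
plan([(664.5,-50.5,33,90,1,15)])
E
```

```text
lid 70 260 circ [514.  409.8] 28.7 box [514.7 411.2] [52.6 49.3] knob [515.4 413.2] setter [90.1 33.4] [91.7 33.5] [93.7 33.8]
lid 70 269 circ [452.8 442.1] 29.3 box [452.8 442.4] [53.6 51.2] knob [455.  443.1] setter [ 89.2 102.6] [ 89.5 102.7] [ 91.1 101.1]
t 34.6 p [662.4 -47.8  97.5] yaw 90.3 tilt [-0.  0.] F [-0.2  0.9 -0.1] op 1.0 gf 0.0 j [ 0.6  0.6 -0.7  1.6  0.4  1.2 -0.2]
1 -0.06 0.05 1.29 0 0 0; 1 -0.11 0.09 2.58 0 0 0; 1 -0.17 0.14 3.87 0 0 0.003; 1 -0.22 0.18 5.16 -0.002 0 0.004; 1 -0.28 0.23 6.45 -0.003 0 0.005
--
```

Call:
send_rows(increments="1 -0.2 0.2 1.5 0 0 0; 1 -0.3 0.2 3 0 0 0; 1 -0.3 0.2 4.5 0 0 0; 1 -0.3 0.2 5.7 0 0 0; 1 -0.3 0.2 6.4 0 0 0")

```text
time: 35.1
position: [664.4, -52.4, 32.7]
tool_rot: [-0.001, 0.706, 0.708, -0.001]
wrist_force: [-0.7, -0.3, -0.5]
opening: 1.001
gripper_force: 0.0
```

Call:
send_rows(increments="1 0 0 0 0 0 0; 0.5 0 0 0 0 0 0; 0.3 0 0 0 0 0 0; 0 0 0 0 0 0 0; 0 0 0 0 0 0 0")

```text
time: 35.6
position: [666.3, -52.3, 35.9]
tool_rot: [0.001, 0.706, 0.708, 0.001]
wrist_force: [0.8, -0.1, 3.5]
opening: 0.689
gripper_force: 54.6
```

Call:
send_rows(increments="0 0 0 0 0 0 0; 0 0 0 -1 0 0 0; 0 0 0 -3 0 0 0; 0 0 0 -6 0 0 0; 0 0 0 -10.5 0 0 0")

```text
time: 36.1
position: [662.8, -52.7, 137.7]
tool_rot: [-0.003, 0.706, 0.708, -0.002]
wrist_force: [0.8, -0.8, -2.3]
opening: 0.688
gripper_force: 54.3
```

```bash
python3 - <<'E'
from h import *
P=SO+93*SX-33.5*SY
print(P)
plan([(*P,140,106.5,0,40)])
E
```

```text
[574.2 380.4]
t 36.1 p [662.8 -52.7 137.7] yaw 90.2 tilt [-0.  0.] F [ 0.8 -0.8 -2.3] op 0.688 gf 54.25880670547485 j [ 0.6  0.5 -0.7  1.5  0.4  1.2 -0.2]
0 3.61 -0.73 -0.01 0 0 -0.024; 0 7.22 -1.45 -0.02 0 0 -0.047; 0 10.84 -2.18 -0.04 0 0 -0.071; 0 14.45 -2.91 -0.05 -0.002 0 -0.095; 0 18.06 -3.63 -0.06 -0.003 0 -0.119
0 3.67 -0.29 -0.02 0 0 -0.024; 0 7.34 -0.59 -0.03 0 0 -0.047; 0 11.02 -0.88 -0.05 0 0 -0.071; 0 14.69 -1.17 -0.06 -0.002 0 -0.095; 0 18.36 -1.47 -0.08 -0.003 0 -0.119
0 3.68 0.14 -0.02 0 0 -0.024; 0 7.36 0.29 -0.04 0 0 -0.047
--
```

Call:
send_rows(increments="0 3 -0.6 -0.3 0 0 -0.02; 0 7 -1.4 -0.6 0 0 -0.047; 0 11 -2.2 -0.6 0 0 -0.071; 0 15 -3 -0.6 0 0 -0.095; 0 19 -3.8 -0.6 0 0 -0.125")

```text
time: 36.6
position: [625.5, 139.1, 145.4]
tool_rot: [-0.0, 0.66, 0.751, -0.001]
wrist_force: [1.0, 0.8, -1.1]
opening: 0.691
gripper_force: 54.3
```

Call:
send_rows(increments="0 3.9 -0.3 0 0 0 -0.026; 0 7.8 -0.6 0 0 0 -0.05; 0 11.7 -0.9 0 0 0 -0.076; 0 15.6 -1.1 0 0 0 -0.1; 0 19.5 -1.4 0 0 0 -0.125")

```text
time: 37.1
position: [586.9, 330.5, 145.2]
tool_rot: [-0.0, 0.612, 0.791, -0.001]
wrist_force: [0.9, -0.1, -1.7]
opening: 0.691
gripper_force: 54.3
```

Call:
send_rows(increments="0 3 0.1 0 0 0 -0.02; 0 5 0.2 0 0 0 -0.035; 0 5 0.2 2 0 0 -0.035; 0 5 0.2 4 0 0 -0.035; 0 5 0.2 4 0 0 -0.035")

```text
time: 37.6
position: [575.1, 376.6, 101.9]
tool_rot: [-0.001, 0.598, 0.802, -0.003]
wrist_force: [-0.2, -0.4, -3.0]
opening: 0.688
gripper_force: 54.4
```

```bash
python3 - <<'E'
from h import *
P=SO+93*SX-33.5*SY
plan([(*P,48,106.5,0,11)])
E
```

```text
t 37.6 p [575.1 376.6 101.9] yaw 106.6 tilt [-0. -0.] F [-0.2 -0.4 -3. ] op 0.688 gf 54.36359345912933 j [-0.   0.7 -0.8  1.5  0.5  1.2 -0.7]
0 0.08 0.01 1.08 0 0 0; 0 0.16 0.02 2.15 -0.003 0 0; 0 0.25 0.04 3.23 -0.004 0 0; 0 0.33 0.05 4.31 -0.005 0.002 0; 0 0.41 0.06 5.38 -0.007 0.003 0
--
```

Call:
send_rows(increments="0 0.2 0 1 0 0 0; 0 0.25 0 2 0 0 0; 0 0.25 0 3 0 0 0; 0 0.25 0 3.5 0 0 0; 0 0.25 0 3.5 0 0 0")

```text
time: 38.1
position: [576.4, 379.8, 69.6]
tool_rot: [-0.0, 0.598, 0.801, -0.001]
wrist_force: [-0.4, 0.1, -2.9]
opening: 0.692
gripper_force: 54.4
```

```bash
python3 - <<'E'
from h import *
P=SO+93*SX-33.5*SY
lids()
plan([(*P,47.7,106.5,0,7)])
E
```

```text
lid 58 162 circ [ 660.6 -121.4] 28.5 box [ 660.7 -126.3] [52.9 43. ] knob [ 661.8 -119.9] setter [-306.8 -348.9] [-311.1 -351.3] [-304.9 -349.2]
lid 70 100 circ [454.  440.2] 25.8 box [452.9 441.9] [44.  47.8] knob [455.  443.8] setter [ 88.1 100.6] [ 89.1 102.4] [ 91.8 101.5]
t 38.1 p [576.7 380.2  70.3] yaw 106.5 tilt [-0. -0.] F [-0.2 -0.6 -2.7] op 0.691 gf 54.36250448226929 j [-0.1  0.7 -0.8  1.5  0.5  1.2 -0.7]
0 0.02 -0.06 0.57 0 0 0; 0 0.05 -0.11 1.13 0 0 0; 0 0.07 -0.17 1.7 0 0 0; 0 0.09 -0.23 2.26 0 0 0
--
```

Call:
send_rows(increments="0 0.1 -0.1 0.6 0 0 0; 0 0.1 -0.2 1.2 0 0 0; 0 0.1 -0.2 1.8 0 0 0; 0 0.1 -0.2 2.2 0 0 0; 0 0.1 -0.2 2.2 0 0 0")

```text
time: 38.65
position: [574.4, 380.8, 48.3]
tool_rot: [-0.0, 0.598, 0.801, -0.0]
wrist_force: [-0.1, -0.6, -1.9]
opening: 0.685
gripper_force: 54.3
```

Call:
send_rows(increments="0 0 0 0 0 0 0; 0.4 0 0 0 0 0 0; 0.5 0 0 0 0 0 0; 0.6 0 0 0 0 0 0; 0.65 0 0 0 0 0 0")

```text
time: 39.15
position: [574.8, 381.0, 49.1]
tool_rot: [0.0, 0.598, 0.801, 0.0]
wrist_force: [0.0, 0.3, 0.1]
opening: 0.825
gripper_force: 0.0
```

Call:
send_rows(increments="0.65 0 0 0 0 0 0; 0.65 0 0 -1 0 0 0; 0.65 0 0 -3 0 0 0; 0.65 0 0 -6.5 0 0 0; 0.65 0 0 -10 0 0 0")

```text
time: 39.65
position: [574.5, 381.1, 151.3]
tool_rot: [-0.0, 0.598, 0.801, 0.0]
wrist_force: [0.3, 0.2, 0.0]
opening: 0.827
gripper_force: 0.0
```

```bash
python3 - <<'E'
from h import *
plan([(661,-120.5,148,90,1,47)])
E
```

```text
t 39.6 p [574.5 381.1 151.3] yaw 106.5 tilt [0. 0.] F [0.3 0.2 0. ] op 0.827 gf 0.0 j [-0.   0.6 -0.9  1.4  0.5  1.3 -0.6]
1 -4.6 -0.54 0.03 0 0 0.026; 1 -9.19 -1.08 0.06 0 0 0.052; 1 -13.79 -1.63 0.08 0 0 0.079; 1 -18.38 -2.17 0.11 0 0 0.105; 1 -22.98 -2.71 0.14 0 0 0.131
1 -4.63 0.06 0.03 0 0 0.026; 1 -9.25 0.13 0.06 0 0 0.052; 1 -13.88 0.19 0.09 0 0 0.079; 1 -18.51 0.25 0.12 0 0 0.105; 1 -23.14 0.31 0.14 0 0 0.131
1 -4.58 0.67 0.03 0 0 0.026
--
```

Call:
send_rows(increments="1 -4.6 -0.5 0 0 0 0.026; 1 -9.2 -1.1 0 0 0 0.052; 1 -13.8 -1.6 0 0 0 0.079; 1 -18.4 -2.2 0 0 0 0.105; 1 -23 -2.7 0 0 0 0.131")

```text
time: 40.15
position: [614.6, 151.2, 151.0]
tool_rot: [0.001, 0.65, 0.76, 0.001]
wrist_force: [0.6, -0.1, 0.3]
opening: 1.005
gripper_force: 0.0
```

Call:
send_rows(increments="1 -4.6 0.1 0 0 0 0.026; 1 -9.3 0.1 0 0 0 0.052; 1 -13.9 0.2 0 0 0 0.079; 1 -18.5 0.2 0 0 0 0.105; 1 -23.1 0.3 0 0 0 0.131")

```text
time: 40.65
position: [653.8, -76.7, 151.2]
tool_rot: [0.001, 0.698, 0.716, 0.001]
wrist_force: [0.6, 0.3, -0.5]
opening: 0.998
gripper_force: 0.0
```

Call:
send_rows(increments="1 -4.6 0.7 0 0 0 0.026; 1 -4.6 0.7 1 0 0 0.026; 1 -4.6 0.7 3 0 0 0.026; 1 -4.6 0.7 5 0 0 0.026; 1 -4.6 0.7 5 0 0 0.026")

```text
time: 41.15
position: [659.8, -120.5, 97.4]
tool_rot: [-0.001, 0.707, 0.707, -0.001]
wrist_force: [0.4, 0.2, -0.4]
opening: 1.002
gripper_force: 0.0
```

```bash
python3 - <<'E'
from h import *
lids()
plan([(661,-120.5,33,90,1,15)])
E
```

```text
lid 70 242 circ [571.  378.9] 28.5 box [571.6 378.2] [51.8 48. ] knob [571.3 381.9] setter [ 90.1 -31.4] [ 89.7 -32.3] [ 92.9 -30.2]
lid 70 242 circ [514.8 412.4] 28.6 box [512.8 411. ] [51.6 48.3] knob [515.5 413. ] setter [92.8 34. ] [90.5 35.1] [93.6 33.6]
lid 70 270 circ [452.9 442.3] 28.5 box [452.9 442. ] [53.6 50.3] knob [454.9 444.3] setter [ 89.4 102.6] [ 89.2 102.5] [ 92.2 101.8]
t 41.2 p [ 660.8 -120.5   99. ] yaw 90.0 tilt [-0.  0.] F [0.2 0.3 0.1] op 0.997 gf 0.0 j [ 0.7  0.6 -0.7  1.5  0.4  1.2 -0.1]
1 0 0 1.32 0 0 0; 1 0 0.01 2.64 0 0 0; 1 0 0.01 3.96 0 0 0; 1 0 0.02 5.28 0 0 0; 1 0 0.02 6.6 0 0 0
--
```

Call:
send_rows(increments="1 0 0 1.5 0 0 0; 1 0 0 3 0 0 0; 1 0 0 4.5 0 0 0; 1 0 0 5.8 0 0 0; 1 0 0 6.5 0 0 0")

```text
time: 41.7
position: [660.2, -120.7, 31.5]
tool_rot: [-0.001, 0.707, 0.707, -0.001]
wrist_force: [-0.1, 1.1, 1.0]
opening: 0.998
gripper_force: 0.0
```

Call:
send_rows(increments="1 0 0 0 0 0 0; 0.5 0 0 0 0 0 0; 0.3 0 0 0 0 0 0; 0 0 0 0 0 0 0; 0 0 0 0 0 0 0")

```text
time: 42.2
position: [662.2, -120.9, 34.9]
tool_rot: [0.001, 0.707, 0.707, 0.001]
wrist_force: [0.6, -0.3, 3.3]
opening: 0.693
gripper_force: 54.3
```

Call:
send_rows(increments="0 0 0 0 0 0 0; 0 0 0 -1 0 0 0; 0 0 0 -3 0 0 0; 0 0 0 -6 0 0 0; 0 0 0 -10.5 0 0 0")

```text
time: 42.7
position: [658.6, -120.9, 136.7]
tool_rot: [-0.003, 0.707, 0.707, -0.002]
wrist_force: [0.6, -0.7, -1.9]
opening: 0.688
gripper_force: 54.1
```

```bash
python3 - <<'E'
from h import *
P=SO+93.5*SX-99.5*SY
print(P)
plan([(*P,145,106.5,0,40)])
E
```

```text
[632.5 349.4]
t 42.7 p [ 658.6 -120.9  136.7] yaw 90.0 tilt [-0.  0.] F [ 0.6 -0.7 -1.9] op 0.688 gf 54.10373032093048 j [ 0.7  0.5 -0.7  1.5  0.4  1.2 -0.1]
0 3.92 -0.22 -0.06 0 0 -0.024; 0 7.84 -0.44 -0.13 0 0 -0.048; 0 11.76 -0.65 -0.19 0 0 -0.072; 0 15.68 -0.87 -0.25 -0.002 0 -0.096; 0 19.6 -1.09 -0.31 -0.003 0 -0.12
0 3.92 0.25 -0.07 0 0 -0.024; 0 7.83 0.51 -0.13 0 0 -0.048; 0 11.75 0.76 -0.2 0 0 -0.072; 0 15.67 1.01 -0.26 -0.002 0 -0.096; 0 19.59 1.26 -0.33 -0.003 0 -0.12
0 3.86 0.72 -0.07 0 0 -0.024; 0 7.72 1.44 -0.14 0 0 -0.048
--
```

Call:
send_rows(increments="0 3 -0.2 -0.3 0 0 -0.02; 0 7.2 -0.4 -0.6 0 0 -0.048; 0 11.4 -0.6 -0.8 0 0 -0.072; 0 15.5 -0.9 -0.8 0 0 -0.096; 0 19.6 -1.1 -0.8 0 0 -0.12")

```text
time: 43.2
position: [649.2, 77.0, 146.5]
tool_rot: [-0.0, 0.663, 0.749, -0.0]
wrist_force: [0.7, -0.2, -0.9]
opening: 0.692
gripper_force: 54.1
```

Call:
send_rows(increments="0 4 0.3 0 0 0 -0.024; 0 8 0.5 0 0 0 -0.048; 0 12 0.8 0 0 0 -0.072; 0 16 1 0 0 0 -0.096; 0 19.6 1.3 0 0 0 -0.12")

```text
time: 43.7
position: [638.3, 273.6, 146.3]
tool_rot: [-0.0, 0.616, 0.787, -0.001]
wrist_force: [0.5, 0.0, -1.7]
opening: 0.688
gripper_force: 54.1
```

Call:
send_rows(increments="0 3.9 0.7 0 0 0 -0.024; 0 7 1.3 0 0 0 -0.046; 0 7.7 1.4 1.5 0 0 -0.046; 0 7.7 1.4 3.5 0 0 -0.046; 0 7.7 1.4 4 0 0 -0.046")

```text
time: 44.2
position: [633.2, 348.0, 103.0]
tool_rot: [-0.001, 0.599, 0.801, -0.003]
wrist_force: [0.3, -0.8, -1.7]
opening: 0.689
gripper_force: 54.1
```

Call:
send_rows(increments="0 0 0 1 0 0 0; 0 0 0 2 0 0 0; 0 0 0 2.5 0 0 0; 0 0 0 2.5 0 0 0")

```text
time: 44.6
position: [634.8, 348.6, 80.8]
tool_rot: [-0.0, 0.599, 0.8, -0.001]
wrist_force: [0.5, -0.2, -1.4]
opening: 0.69
gripper_force: 54.1
```

```bash
python3 - <<'E'
from h import *
P=SO+93.5*SX-99.5*SY
plan([(*P,47,106.5,0,7)])
E
```

```text
t 44.6 p [634.8 348.6  80.8] yaw 106.4 tilt [-0. -0.] F [ 0.5 -0.2 -1.4] op 0.69 gf 54.135457277297974 j [-0.   0.7 -0.8  1.4  0.5  1.2 -0.6]
0 0.03 -0.04 0.68 0 0 0; 0 0.06 -0.08 1.35 0 0 0; 0 0.09 -0.12 2.03 0 0 0; 0 0.11 -0.16 2.7 0 0 -0.002; 0 0.14 -0.2 3.38 0 0 -0.003
--
```

Call:
send_rows(increments="0 0.1 -0.2 0.8 0 0 0; 0 0.1 -0.2 1.7 0 0 0; 0 0.1 -0.2 2.5 0 0 0; 0 0.1 -0.2 3.1 0 0 0; 0 0.1 -0.2 3.3 0 0 0")

```text
time: 45.1
position: [632.4, 349.4, 47.4]
tool_rot: [-0.0, 0.599, 0.801, -0.001]
wrist_force: [0.2, -0.1, -2.0]
opening: 0.691
gripper_force: 54.1
```

Call:
send_rows(increments="0 0 0 0 0 0 0; 0.4 0 0 0 0 0 0; 0.5 0 0 0 0 0 0; 0.6 0 0 0 0 0 0; 0.65 0 0 0 0 0 0")

```text
time: 45.6
position: [633.1, 350.0, 49.3]
tool_rot: [0.0, 0.599, 0.801, 0.0]
wrist_force: [-0.0, 0.5, -0.4]
opening: 0.828
gripper_force: 0.0
```

Call:
send_rows(increments="0.65 0 0 0 0 0 0; 0.65 0 0 -1 0 0 0; 0.65 0 0 -3 0 0 0; 0.65 0 0 -6.5 0 0 0; 0.65 0 0 -10 0 0 0")

```text
time: 46.1
position: [632.7, 350.0, 151.3]
tool_rot: [0.0, 0.599, 0.801, 0.0]
wrist_force: [0.8, -0.8, -1.1]
opening: 0.825
gripper_force: 0.0
```

Call:
send_rows(increments="1 -5 0 -1 0 0 0; 1 -10 0 -2 0 0 0; 1 -15 0 -3 0 0 0; 1 -20 0 -4 0 0 0; 1 -25 0 -5 0 0 0")

```text
time: 46.6
position: [702.6, 113.0, 200.7]
tool_rot: [0.001, 0.599, 0.801, 0.001]
wrist_force: [0.6, 0.1, 0.3]
opening: 1.002
gripper_force: 0.0
```

Call:
send_rows(increments="1 -5 0 0 0 0 0; 1 -10 0 0 0 0 0; 1 -15 0 0 0 0 0; 1 -20 0 0 0 0 0; 1 -20 0 0 0 0 0")

```text
time: 47.1
position: [759.9, -90.1, 198.8]
tool_rot: [0.003, 0.605, 0.796, -0.002]
wrist_force: [-0.4, -1.2, -0.6]
opening: 0.999
gripper_force: 0.0
```

```bash
python3 - <<'E'
from h import *
im,p=lids();tile_top(38);cv2.imwrite("pics/end.png",im)
hsv=cv2.cvtColor(im,cv2.COLOR_BGR2HSV);g=(p[...,2]<15)&(abs(p[...,1])<80)&(p[...,0]<600)&(hsv[...,1]<60)&(hsv[...,2]>110)
for b in blobs(g,200):print("plate",b.sum(),rect("top",b,6))
plan([])
E
```

```text
lid 70 232 circ [630.  346.9] 27.7 box [630.1 346.9] [48.8 49.3] knob [630.2 350.3] setter [ 90.1 -98.6] [ 90.2 -98.6] [ 93.2 -97.1]
lid 70 253 circ [571.  378.5] 28.3 box [571.5 380. ] [51.9 49.2] knob [571.4 381.4] setter [ 89.8 -31.6] [ 91.3 -31.4] [ 92.5 -30.5]
lid 70 218 circ [514.  410.3] 28.8 box [514.  409.7] [54.  46.3] knob [515.5 413.5] setter [90.5 33.7] [89.9 33.3] [94.1 33.8]
lid 70 252 circ [453.  442.4] 28.5 box [452.8 441.7] [51.3 50.5] knob [454.9 444. ] setter [ 89.6 102.6] [ 88.9 102.5] [ 91.9 101.7]
tile 1008 38.16391338215249 (array([559. , 283.2]), 101.41462707519531, 89.04493713378906, -29.610824584960938) setter loc [  0.3 -66.5]
plate 993 (array([478. ,   1.1]), 190.06321716308594, 62.29869079589844, -3.6756591796875)
t 47.2 p [758.8 -79.7 199.2] yaw 106.2 tilt [0. 0.] F [-0.3  1.8  1.1] op 1.001 gf 0.0 j [ 0.5  0.7 -0.8  1.1  0.5  1.5  0.1]
```

View pics/end.png

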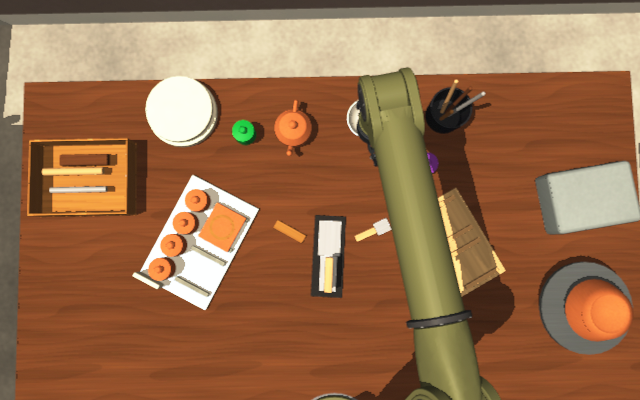

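The end view shows all four caddies on their discs starting at the fence, (160,268) to (197,200). The tile lies across the right bay at (223,228), and the lifter is on its mat at (328,255). The rib and scraper are untouched. Handing in.

Call:
send_rows(increments="1 0 0 -2 0 0 0; 1 0 0 -4 0 0 0; 1 0 0 -4 0 0 0; 1 0 0 -4 0 0 0; 1 0 0 -4 0 0 0")

```text
time: 47.7
position: [757.9, -76.2, 237.0]
tool_rot: [-0.0, 0.598, 0.801, -0.0]
wrist_force: [-0.4, 0.9, -0.2]
opening: 1.001
gripper_force: 0.0
```

```bash
python3 - <<'E'
from h import *
lids();print(finish_job())
E
```

```text
lid 70 227 circ [629.7 346.6] 27.7 box [629.6 347. ] [50.  48.8] knob [630.5 350.3] setter [ 89.7 -98.5] [ 90.1 -98.2] [ 93.4 -97.3]
lid 70 246 circ [570.8 378. ] 28.2 box [571.6 379.8] [51.9 50.1] knob [573.7 382.2] setter [ 89.2 -31.7] [ 91.2 -31.5] [ 94.3 -32.2]
lid 70 200 circ [514.5 409.2] 27.9 box [514.1 410.9] [54.  49.4] knob [515.4 413. ] setter [89.8 32.7] [91.1 33.9] [93.6 33.7]
lid 70 249 circ [453.  441.4] 27.8 box [451.8 441.6] [51.2 49.7] knob [454.9 442.9] setter [ 88.7 102.1] [ 88.3 103.3] [ 91.  101.1]
the job is handed in; nothing more can be done
None
```

I handed the job in at about 48 s: the one tile present is on the setter's right bay, the lifter is centred lengthwise on its mat, and all four caddies stand on the discs starting at the fence, each measured within about 5 mm of its disc centre.

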